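# Check chilled specimen jars with the infrared thermometer, pack and latch the cool box

### The arm

A 6-joint arm with a two-finger parallel gripper is mounted at the origin on a cart in front of the work surface, level with it; the furniture and walls round the work are solid. World frame = base frame: x ahead of the robot, y to its left, z up, the work surface at z = 0. Lengths are in m, angles in rad, forces in N, time in s.
With the tool pointing down it reaches from about 0.3 to 0.775 m from the base axis. Payload 14.6 kg.
Tool frame: the origin (TCP) lies on the centre line of the jaws, within the pads' length; the fingertips stand ctrl.tcp_to_tips ahead of it and the grasp point (between the pads) lies 2 mm behind it (ctrl.tcp_to_tips is the distance from the TCP to the fingertips, in m); z points along the fingers, y is the line along which they close (so a half turn about z gives the same grasp; the last joint's range is limited). The gripper opens to 94 mm and grips with 3 to 60 N. Pads are 16 mm wide; open, the fingers measure 119 mm over their backs; the gripper's body (75 mm by 177 mm) begins 78 mm behind the grasp point.
Start: joints at [1.204, 0.3, 1.521, -0, 1.321, -0.067], TCP at [0.162, 0.525, 0.222] pointing down, gripper open.
Joint ranges: [-3.03, 3.03], [-0.79, 2.21], [0.23, 2.52], [-1.04, 4.18], [0, 3.07], [-2.55, 2.55]. Speed limits (rad/s): [2.22, 2.22, 2.57, 3.14, 3.14, 3.14].

### API

Orientations are given as [roll, pitch, yaw] about the fixed x, y, z axes, in that order (R = Rz(yaw) Ry(pitch) Rx(roll)).
In Python, from station import telemetry, viewer, hand_in, ctrl gives the robot as it stands.
- The arm moves only by the tool step_arm, never from a script. Its argument "plan" is a list of rows, each an object of numbers: "dx", "dy", "dz": the shift along the tool's x, y, z scaled (see below); "rx", "ry", "rz": the turn, a rotation vector about the tool's x, y, z scaled (see below); "claw": the closure, from 0 (fully open) to 1 (shut). In form: [{"dx": .., "dy": .., "dz": .., "rx": .., "ry": .., "rz": .., "claw": ..}, ...]. A call has 1 to 10 rows; each row shifts and turns the commanded pose from where the row before left it, along the tool's axes as they then stand; what a row does not reach is not made up. The controller multiplies each number of a shift by 0.1 m and each number of a turn by 90 degrees. A row lasts 1/10 s, in which the tool goes at most 50 mm and 8.59 degrees, less where a joint would pass 70% of its speed; a pose out of reach is approached as far as the arm can. A call with a number of a shift or a turn outside -1 to 1 is refused whole. A call with a gripper value outside its range is refused whole. The fingers move at their own pace and stop on an object; "grip_force" is the grip in N (left out, the last holds). Time passes only in rows, so rows that do not move let the fingers close. It gives the time, the measured TCP pose, the force, the opening and the grip force at its end, in the units of the state.
- telemetry.get_obs(): the state, without advancing time (a new reading comes with each control period).
- viewer.camera(name): name is "scene" or "top"; returns a dict with "img" (420x560x3 uint8, red, green, blue), "z_map" (420x560 float32, m along the optical axis (not along the pixel's ray), 0 where there is no reading), "fx", "fy", "cx", "cy" (pixels), "R" (3x3) and "t" (3): a world point X has camera coordinates R X + t. Camera axes: x right, y down, z forward; pixel columns grow to the right and rows downward; lengths in m; the calibration is good to about 2 mm. A picture is of the moment at which its call begins.
- hand_in(): hands the job in; it is judged then, once.
Trained networks look in a picture, given as the dict that the camera call returned (one of the last four; its "shot" number tells which), for a name from the list of things; names that differ only in an ending like _2 or _b are one class to them, and where a whole thing is asked for, a point or a joint stands for the part that bears it (a point fixed in the world has none). Each returns a list of dicts, best first, with "score" (0 to 1); they miss things now and then, are a little off and sometimes report something else, mostly with a low value. They report only what shows in the picture. A call takes as long as a camera call. They do not tell look-alikes from the thing itself.
- viewer.recognise(target, picture): "rect" ([left, top, right, bottom] in pixels, round what is visible of it).
The state is a dict: "time_s": time; "qpos": joint angles; "joint_vel": joint speeds; "tau": joint torques, N m; "ee_pos": TCP position; "eef_rot": TCP orientation; "force": force on the tool from outside, world axes, zero at the start; "moment": the same for the moment, N m; "grip_width": finger opening in m; "grip_force": force on a finger pad.
Only numpy, scipy, OpenCV 4.12 (cv2) and the standard library are available. Lean on these libraries where they do the work, as an engineer would, in place of code of your own. Each camera call takes 0.05 s, during which the arm holds its last target. There are 200 camera calls.

### The job

The chilled specimen jars on the desk are to leave in the cool box: first take up the infrared thermometer and check every jar, working from left to right, each time pointing it squarely at the middle of the jar's white label from about 5 cm and holding it there for two seconds. Then lay the thermometer back on the desk and stand all the jars upright in the cool box, on the flat cold pack. Close the lid, after that swing both front latches fully up against it, and leave everything else on the desk where it is.

Things in the scene. Friction and masses are not known exactly. Their poses are not given: they have to be found in the camera images.
- cool_box: open insulated sample box, blue with a white lid, 186 (x) x 240 (y) x 145 mm when shut; it cannot slide. Origin: centre of its underside; -x is its front with two black latches, +y its left side. The rim is 118 mm high; inside, the walls stand at x -67 and 70, y -104 and 104 mm. Under the shut lid things may reach 108 mm above the underside. The bail handle is folded down behind
- pack_top (a point): middle of the top face of the flat white cold pack inside the box, 45 mm above the box's underside; the pack measures 100 (box x) x 120 (box y) mm. A second, pale green pack stands along the left wall, its near face 85 mm to the left (+y) of this point, 92 mm high above the box's underside
- cool_box_lid (a joint): lid angle: 0 shut, 1.57 fully open (standing straight up behind the box, top edge 292 mm high); hinged on the rear rim. It stays up by itself when fully open; pushed some 0.1 rad towards shut it falls shut by itself. About 1 N at the edge moves it
- lid_hinge (a point): middle of the lid's hinge line (along the box's y), on the rear rim 89 mm behind the box's origin, 119 mm high; the open lid stands 0 to 26 mm behind this line, a plug on its inner face 11 mm before it
- lid_edge (a point): middle of the lid's free edge face, half way through its 26 mm thickness, 173 mm from the hinge; the lid is 240 mm wide
- jar_left: leftmost place (nearest the box): square amber specimen jar, 42 x 42 mm, 57.5 mm high with its round white screw lid (39 mm across, the top 11 mm; square body below, 46 mm high), about 80 g. Origin: centre of its underside, z up; the white label is on its -x face. May be absent
- jar_mid: middle place: a jar just like it. May be absent
- jar_right: rightmost place: a jar just like it. May be absent
- jar_left_label (a point): centre of the white label (32 x 24 mm, blue stripe along its top) of jar_left, 33 mm above the jar's underside
- jar_mid_label (a point): centre of the white label (32 x 24 mm, blue stripe along its top) of jar_mid, 33 mm above the jar's underside
- jar_right_label (a point): centre of the white label (32 x 24 mm, blue stripe along its top) of jar_right, 33 mm above the jar's underside
- thermometer_gun: white infrared thermometer gun with blue grip pad, blue round nose and a small display at the rear, 130 x 130 x 42 mm, 120 g, lying on its side. Origin: middle of its outline, underside; z up. It points along its own -y; the barrel, 54 mm wide (x 11 to 65 mm), 40 mm high, can be gripped across x at y -35 to -15 mm; the grip runs to -x (y 7 to 50, x -65 to 0 mm). It reads by itself, no trigger
- nose (a point): tip of the thermometer's nose (28 mm across), 37.5 mm in x, -65 mm in y, 20 mm in z of the gun; its axes are the gun's, so it looks along -y
- cool_box_latch_1 (a joint): left front latch: 0 shut (standing up flat against the lid's front edge), grows as it swings out and down, 1.57 level, at most 2.09. It turns with a little drag and stays where it is left
- cool_box_latch_2 (a joint): right front latch, the same
- latch_1_hinge (a point): left latch's hinge, on the box front 92 mm high; its axis runs along the box's y
- latch_2_hinge (a point): right latch's hinge
- latch_1_tip (a point): free end of the left latch, a flat black plate 24 mm wide (along the box's y) and 3 mm thick, 42 mm long from the hinge; its middle plane 3.5 mm in front of the hinge when shut. Can be pinched lightly across its 24 mm and swung about the hinge (a hard pinch drags), then pushed home at its tip, rising along the arc; a level push jams above 0.7 rad
- latch_2_tip (a point): free end of the right latch
- wipes_tub: bystander: wipes tub with green lid, 69 mm across, 133 mm high; origin under its centre
- phone_b: bystander: phone lying flat, 78 x 165 x 10 mm; origin under its centre
- cream_tube: bystander: hand cream tube, 40 x 136 x 27 mm; origin under its centre
Not all that is in view belongs to the job. Leave any green or yellow look-alike of the jar_right alone. What is shaped like the jar_left but green is not meant.

How it is judged:
On the way, in this order (a step that is already met when the one before it is completed fails the run):
1. for 1 s the thermometer stays aimed at the label of jar_left (left): nose 20 to 90 mm off, label centre within 15 mm of its axis sideways and 12 mm in height, square within 0.3 rad (y of jar_left_label in the frame of nose between -0.09 and -0.02 m and x of jar_left_label in the frame of nose between -0.015 and 0.015 m and z of jar_left_label in the frame of nose between -0.012 and 0.012 m and angle between the y axis of thermometer_gun and the x axis of jar_left, either way round below 0.3 rad), for 1 s.
2. for 1 s the thermometer stays aimed at the label of jar_mid (middle): nose 20 to 90 mm off, label centre within 15 mm of its axis sideways and 12 mm in height, square within 0.3 rad (y of jar_mid_label in the frame of nose between -0.09 and -0.02 m and x of jar_mid_label in the frame of nose between -0.015 and 0.015 m and z of jar_mid_label in the frame of nose between -0.012 and 0.012 m and angle between the y axis of thermometer_gun and the x axis of jar_mid, either way round below 0.3 rad), for 1 s.
3. for 1 s the thermometer stays aimed at the label of jar_right (right): nose 20 to 90 mm off, label centre within 15 mm of its axis sideways and 12 mm in height, square within 0.3 rad (y of jar_right_label in the frame of nose between -0.09 and -0.02 m and x of jar_right_label in the frame of nose between -0.015 and 0.015 m and z of jar_right_label in the frame of nose between -0.012 and 0.012 m and angle between the y axis of thermometer_gun and the x axis of jar_right, either way round below 0.3 rad), for 1 s.
4. all jars stand upright inside the cool box (x of jar_left in the frame of cool_box between -0.06 and 0.06 m and y of jar_left in the frame of cool_box between -0.095 and 0.062 m and z of jar_left in the frame of cool_box between 0.015 and 0.055 m and angle between each of jar_left, jar_mid, jar_right's own z axis and vertical below 0.3 rad and x of jar_mid in the frame of cool_box between -0.06 and 0.06 m and y of jar_mid in the frame of cool_box between -0.095 and 0.062 m and z of jar_mid in the frame of cool_box between 0.015 and 0.055 m and x of jar_right in the frame of cool_box between -0.06 and 0.06 m and y of jar_right in the frame of cool_box between -0.095 and 0.062 m and z of jar_right in the frame of cool_box between 0.015 and 0.055 m), for 0.2 s.
5. the lid is shut (value of joint cool_box_lid below 0.04 rad), for 0.2 s.
6. both latches are swung up (value of joint each of cool_box_latch_1, cool_box_latch_2 below 0.15 rad), for 0.2 s.
At the end, for the whole second after the job is handed in: All jars stand upright (within 0.3 rad) inside the cool box with their undersides 15 to 55 mm above its own, the lid is shut (under 0.04 rad), both latches are up (under 0.15 rad), and the thermometer lies at rest on the desk (all of step 4 and all of step 6 and value of joint cool_box_lid below 0.04 rad and height (world z) of thermometer_gun between -0.01 and 0.05 m and linear speed of thermometer_gun below 0.02 m/s); the robot touches nothing.
It fails at once if the wipes tub is moved more than 4 cm (distance of wipes_tub from where it was at the start of the episode above 0.04 m).
It fails at once if the phone b is moved more than 4 cm (distance of phone_b from where it was at the start of the episode above 0.04 m).
It fails at once if the cream tube is moved more than 4 cm (distance of cream_tube from where it was at the start of the episode above 0.04 m).
Of jar_left, jar_mid, jar_right only 2 to 3 are there at a start; the rules pass over those that are not, and their reading is None.
At some moment in a run one of jar_left, jar_mid, jar_right, thermometer_gun may be knocked a few centimetres aside while the robot is not near it.
It also fails if it takes over 210 s, if anything falls off the work surface, if the arm or the gripper's body presses on something with over 40 N, if the wrist force passes 120 N, or if a joint passes its speed limit or range.

## Working session

There is one attempt and no reset: what is moved stays moved. The work goes in short steps, Python scripts to look and compute and a tool call to move; the robot and the scene stay as the last step left them, time stands still between calls to the robot, and variables do not carry over. Pictures are saved under pics/ and viewed, at most 14 in all, crops included, and the job is handed in when it is done.

Besides the shell and the picture viewer there is one more tool, called after "Call:" as name(argument=value, ...) on one line, values as JSON. step_arm: Moves the arm, as the interface text tells. Shifts and turns lie within -1 to 1; 1 stands for 0.1 m of shift or 90 degrees of turn. Its arguments: {"type":"object","properties":{"plan":{"type":"array"},"grip_force":{"type":"number"}},"required":["plan"]}

```bash
mkdir -p pics; ls
cat > h.py <<'E'
import numpy as np, cv2
from station import telemetry, viewer, hand_in, ctrl
def cloud(c):
    z=c["z_map"]; v,u=np.mgrid[:z.shape[0],:z.shape[1]]
    P=np.stack([(u-c["cx"])/c["fx"]*z,(v-c["cy"])/c["fy"]*z,z],-1)
    W=(P-np.array(c["t"]))@np.array(c["R"]); W[z==0]=np.nan
    return W
def save(c,name,crop=None,k=1):
    im=c["img"][:,:,::-1]
    if crop: im=im[crop[1]:crop[3],crop[0]:crop[2]]
    cv2.imwrite("pics/"+name,cv2.resize(im,None,fx=k,fy=k,interpolation=cv2.INTER_CUBIC))
E
python3 - <<'E'
from h import *
np.set_printoptions(precision=3,suppress=True)
o=telemetry.get_obs(); print(o, ctrl.tcp_to_tips)
for n in("scene","top"):
    c=viewer.camera(n); save(c,n+"0.png",k=1.4); W=cloud(c)
    print(n,np.array(c["R"]),c["t"],c["fx"])
    for t in("cool_box","pack_top","jar_left","jar_left_label","thermometer_gun","nose","latch_1_tip","wipes_tub","phone_b","cream_tube"):
        for d in viewer.recognise(t,c)[:5]:
            r=np.array(d["rect"]).round().astype(int); u,v=(r[0]+r[2])//2,(r[1]+r[3])//2
            print(t,round(d["score"],2),r,W[min(v,419),min(u,559)])
E
```

```text
pics
{'time_s': 0.0, 'qpos': array([ 1.204,  0.3  ,  1.522, -0.   ,  1.321, -0.067]), 'joint_vel': array([0.   , 0.   , 0.   , 0.001, 0.002, 0.   ]), 'tau': array([ -0.001, -53.181, -35.274,   0.071,   0.024,  -0.   ]), 'ee_pos': array([0.162, 0.525, 0.222]), 'eef_rot': array([-3.14 , -0.   ,  2.842]), 'force': array([-0.878,  0.17 , -0.718]), 'moment': array([ 0.007, -0.011, -0.027]), 'grip_force': 0.0, 'grip_width': 0.09415370452542501} 0.017
scene [[ 0.646 -0.764  0.009]
 [-0.573 -0.492 -0.656]
 [ 0.505  0.418 -0.755]] [-0.453  0.301  1.087] 402.43052162098286
cool_box 0.73 [169  91 258 204] [0.606 0.264 0.092]
pack_top 0.59 [170  88 256 207] [0.606 0.264 0.092]
jar_left 0.68 [251 210 266 229] [ 0.491 -0.058  0.046]
jar_left 0.66 [310 215 328 235] [ 0.6   -0.219  0.043]
jar_left 0.58 [282 196 297 221] [ 0.585 -0.108  0.056]
jar_left_label 0.77 [248 210 266 228] [ 0.49  -0.054  0.044]
jar_left_label 0.75 [309 215 328 233] [ 0.598 -0.216  0.048]
jar_left_label 0.68 [282 199 300 219] [ 0.592 -0.11   0.046]
thermometer_gun 0.73 [264 247 312 290] [ 0.415 -0.247  0.041]
nose 0.71 [270 2
[... 600 characters left out ...]
239] [ 0.502 -0.044  0.062]
jar_left 0.67 [262 189 282 203] [ 0.597 -0.099  0.058]
jar_left 0.44 [ 83 146 217 262] [0.567 0.257 0.046]
jar_left_label 0.74 [244 222 261 238] [ 0.497 -0.044  0.055]
jar_left_label 0.6 [262 188 280 210] [ 0.588 -0.096  0.058]
jar_left_label 0.47 [300 183 316 202] [ 0.61  -0.203  0.061]
thermometer_gun 0.72 [294 246 345 281] [ 0.407 -0.24   0.036]
nose 0.6 [295 244 343 284] [ 0.404 -0.239  0.04 ]
latch_1_tip 0.46 [140 242 155 264] [0.424 0.242 0.096]
wipes_tub 0.93 [209 147 238 174] [0.686 0.039 0.118]
wipes_tub 0.67 [138 243 154 261] [0.427 0.246 0.092]
phone_b 0.61 [396 226 450 270] [ 0.458 -0.552  0.01 ]
cream_tube 0.89 [389 176 415 220] [ 0.605 -0.488  0.019]
```

View pics/scene0.png

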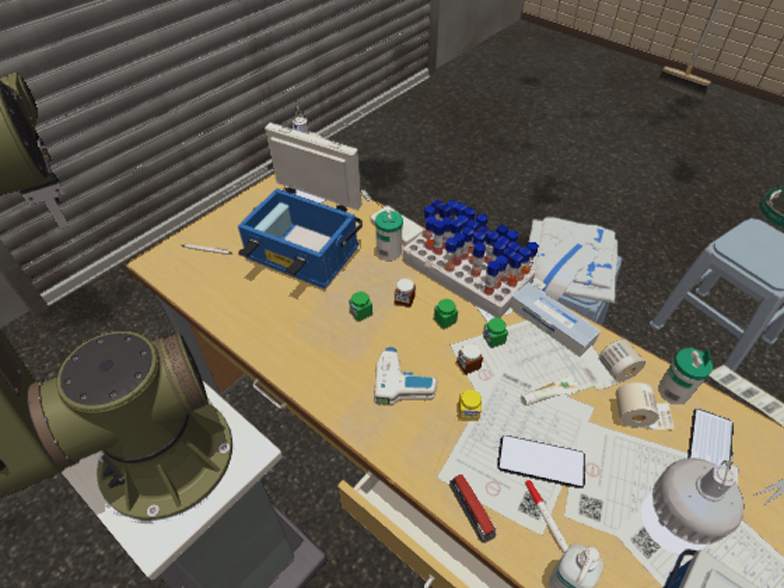

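View pics/top0.png

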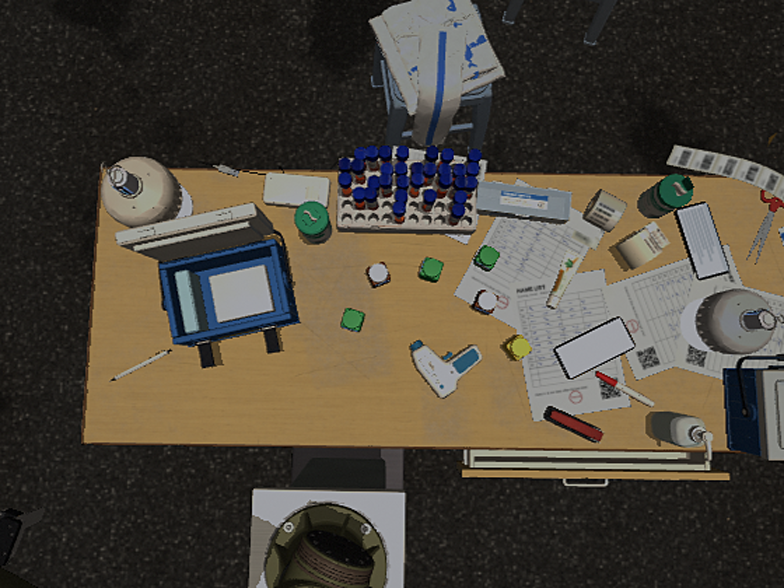

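```bash
cat > m.py <<'E'
from h import *
np.set_printoptions(precision=3,suppress=True)
c=viewer.camera("top"); W=cloud(c); s=viewer.camera("scene"); V=cloud(s)
a=cv2.resize(c["img"][170:300,230:400],None,fx=3.4,fy=3.4,interpolation=cv2.INTER_CUBIC)
b=cv2.resize(s["img"][150:320,230:400],None,fx=3.4,fy=3.4,interpolation=cv2.INTER_CUBIC)[:442+136]
d=np.zeros((max(a.shape[0],0)),int)
cv2.imwrite("pics/cropA.png",a[:,:,::-1]); cv2.imwrite("pics/cropB.png",b[:,:,::-1])
# objects in heights from both clouds
def blobs(W,img,lo,hi,box):
    m=(W[...,2]>lo)&(W[...,2]<hi)&(W[...,0]>box[0])&(W[...,0]<box[1])&(W[...,1]>box[2])&(W[...,1]<box[3])
    n,l,st,ce=cv2.connectedComponentsWithStats(m.astype(np.uint8))
    for i in range(1,n):
        if st[i,4]<30: continue
        p=W[l==i]; col=np.median(img[l==i],0)
        r=cv2.minAreaRect(p[:,:2].astype(np.float32)*1000)
        print(st[i],"z",np.percentile(p[:,2],95),"rect mm",np.array(r[0]),np.array(r[1]),r[2],"col",col)
box=(.3,.65,-.42,.0)
print("top");blobs(W,c["img"],.012,.1,box)
print("top lid");blobs(W,c["img"],.05,.1,box)
print("scene");blobs(V,s["img"],.012,.1,box)
print("scene body");blobs(V,s["img"],.008,.044,box)
E
python3 m.py
```

```text
top
[338 180  19  14 185] z 0.061893975740742756 rect mm [ 639.903 -319.84 ] [41.58 39.79] 60.52095413208008 col [ 56. 120.  64.]
[299 184  18  18 227] z 0.06160638615181362 rect mm [ 614.311 -203.101] [42.07  42.857] 72.14155578613281 col [ 59. 124.  67.]
[262 187  17  18 217] z 0.062187279786331734 rect mm [600.794 -91.494] [42.624 41.212] 25.088293075561523 col [160. 162. 167.]
[337 207  19  18 239] z 0.06272968130130549 rect mm [ 547.9   -318.145] [42.45  42.528] 66.41255950927734 col [160. 161. 166.]
[243 220  18  17 218] z 0.06234366573556751 rect mm [503.555 -40.79 ] [41.344 42.597] 74.62445068359375 col [ 64.  128.   71.5]
[359 239  21  19 255] z 0.06192600991539681 rect mm [ 453.271 -385.858] [43.465 41.207] 37.180118560791016 col [159. 159.  59.]
[ 293  243   52   42 1082] z 0.045234189649050224 rect mm [ 431.164 -237.862] [128.4   126.121] 39.561561584472656 col [160. 159. 146.]
top lid
[342 180  14  11 116] z 0.06246234247590296 rect mm [ 635.066 -320.778] [38.037 28.858] 89.51254272460938 col [ 58. 123.  65.]
[302 185  14  13 144] z 0.062343812558406306 rect mm [ 613.664
[... 1663 characters left out ...]
9 -47.775] [29.905 54.148] 27.68239402770996 col [29.  76.5 37. ]
[310 218  17  16 141] z 0.043170158699158 rect mm [ 604.077 -210.264] [36.825 54.128] 26.88609504699707 col [24. 76. 35.]
[345 232  18  16 147] z 0.04329491080000971 rect mm [ 627.588 -327.039] [30.283 54.718] 18.409717559814453 col [36. 77. 43.]
[ 268  248   44   41 1065] z 0.04121620329002812 rect mm [ 430.273 -239.205] [130.501 125.742] 41.60295867919922 col [195. 189. 181.]
[326 250  19  17 147] z 0.043081273588362036 rect mm [ 545.96  -322.454] [41.424 44.656] 62.19431686401367 col [64. 36. 14.]
[327 281  17  19 131] z 0.043167404207183874 rect mm [ 450.799 -389.366] [40.671 43.048] 34.767662048339844 col [123. 103.  53.]
```

View pics/cropB.png

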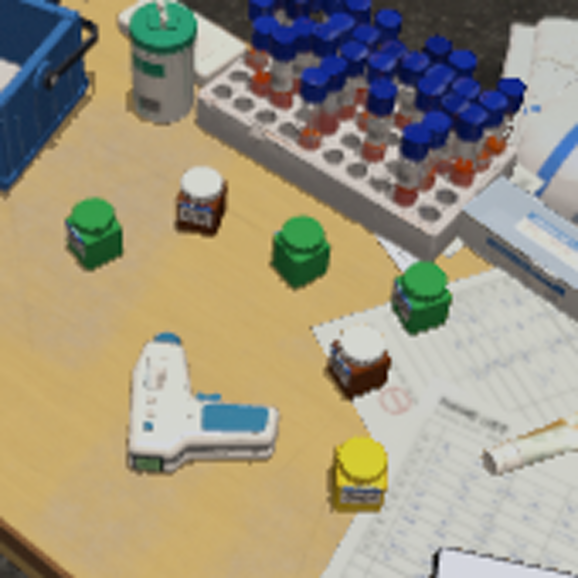

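View pics/cropA.png

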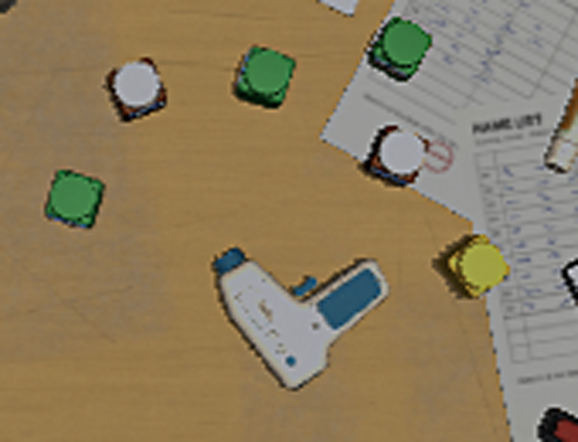

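```bash
cat >> h.py <<'E'
from scipy.spatial.transform import Rotation as Ro
from scipy.optimize import minimize
np.set_printoptions(precision=3,suppress=True)
def rows(pos,yaw,n,frm=None):
    "identical rows (tool down) to reach pos,yaw(deg)"
    o=telemetry.get_obs(); p,e=(o["ee_pos"],o["eef_rot"]) if frm is None else frm
    R0=Ro.from_euler("xyz",e); R1=Ro.from_euler("xyz",[np.pi,0,np.radians(yaw)])
    w=(R0.inv()*R1).as_rotvec(); w_=w/n
    S=sum((R0*Ro.from_rotvec(w_*i)).as_matrix() for i in range(n))
    v=np.linalg.solve(S,np.array(pos)-p)
    print(n,"rows d",(v/.1).round(4),"r",(w_/(np.pi/2)).round(4))
def gunfit(c,W,z0=.012,x0=(.43,-.237,33)):
    m=(W[...,2]>z0)&(W[...,2]<.06); m&=np.hypot(W[...,0]-x0[0],W[...,1]-x0[1])<.11
    n,l,st,ce=cv2.connectedComponentsWithStats(m.astype(np.uint8)); i=1+np.argmax(st[1:,4]); P=W[l==i][:,:2]
    def inside(g):
        x,y=g.T; s=lambda a:1/(1+np.exp(-a/.0015))
        r=lambda a,b,c_,d:np.minimum(np.minimum(s(x-a),s(b-x)),np.minimum(s(y-c_),s(d-y)))
        return np.maximum(np.maximum(r(.011,.065,-.05,.065),r(.0235,.0515,-.065,-.05)),r(-.065,.011,.007,.05))
    g=np.stack(np.meshgrid(np.arange(-.09,.09,.002),np.arange(-.09,.09,.002)),-1).reshape(-1,2)
    from scipy.spatial import cKDTree
    dist=np.exp(-(cKDTree(P).query(g+np.array(x0[:2]))[0]/.003)**2); gw=g+np.array(x0[:2])
    def cost(q):
        t=np.radians(q[2]+180-90+0); # gun yaw: -y points at q[2]
        t=np.radians(q[2]+90); c_,s_=np.cos(t),np.sin(t)
        d=gw-q[:2]; loc=np.stack([c_*d[:,0]+s_*d[:,1],-s_*d[:,0]+c_*d[:,1]],-1)
        return ((inside(loc)-dist)**2).sum()
    r=min((minimize(cost,[x0[0],x0[1],x0[2]+k],method="Nelder-Mead",options=dict(initial_simplex=[[x0[0],x0[1],x0[2]+k],[x0[0]+.01,x0[1],x0[2]+k],[x0[0],x0[1]+.01,x0[2]+k],[x0[0],x0[1],x0[2]+k+8]])) for k in(-10,0,10)),key=lambda r:r.fun)
    q=r.x; t=np.radians(q[2]+90); A=np.array([[np.cos(t),-np.sin(t)],[np.sin(t),np.cos(t)]])
    print("gun",q,r.fun,"nose",q[:2]+A@[.0375,-.065],"grasp",q[:2]+A@[.038,-.025]); return q
E
python3 - <<'E'
from h import *
for n in("top","scene"):
    c=viewer.camera(n); gunfit(c,cloud(c))
rows([.438,-.20,.15],33,20)
E
```

```text
gun [ 0.43  -0.239 37.789] 176.15417408340232 nose [ 0.459 -0.169] grasp [ 0.427 -0.193]
gun [ 0.428 -0.242 37.473] 262.5103336285992 nose [ 0.457 -0.173] grasp [ 0.425 -0.197]
20 rows d [-0.478  0.081  0.036] r [-0.    -0.     0.072]
```

Run:
```python
from h import *
o=telemetry.get_obs(); rows([.43,-.2,.14],162.8,18)
```

```text
18 rows d [-0.261 -0.341  0.046] r [ 0. -0.  0.]
```

Call:
step_arm(plan=[{"dx": -0.26,"dy": -0.34,"dz": 0.046,"claw": 0},{"dx": -0.26,"dy": -0.34,"dz": 0.046,"claw": 0},{"dx": -0.26,"dy": -0.34,"dz": 0.046,"claw": 0},{"dx": -0.26,"dy": -0.34,"dz": 0.046,"claw": 0},{"dx": -0.26,"dy": -0.34,"dz": 0.046,"claw": 0},{"dx": -0.26,"dy": -0.34,"dz": 0.046,"claw": 0},{"dx": -0.26,"dy": -0.34,"dz": 0.046,"claw": 0},{"dx": -0.26,"dy": -0.34,"dz": 0.046,"claw": 0},{"dx": -0.26,"dy": -0.34,"dz": 0.046,"claw": 0}])

```text
$.plan[0]: bad value
```

Call:
step_arm(plan=[{"dx": -0.26,"dy": -0.34,"dz": 0.046,"claw": 0},{"dx": -0.26,"dy": -0.34,"dz": 0.046,"claw": 0},{"dx": -0.26,"dy": -0.34,"dz": 0.046,"claw": 0},{"dx": -0.26,"dy": -0.34,"dz": 0.046,"claw": 0},{"dx": -0.26,"dy": -0.34,"dz": 0.046,"claw": 0},{"dx": -0.26,"dy": -0.34,"dz": 0.046,"claw": 0},{"dx": -0.26,"dy": -0.34,"dz": 0.046,"claw": 0},{"dx": -0.26,"dy": -0.34,"dz": 0.046,"claw": 0},{"dx": -0.26,"dy": -0.34,"dz": 0.046,"claw": 0}])

```text
$.plan[0]: bad value
```

Call:
step_arm(plan=[{"dx": 0,"rz": 0.09,"claw": 0},{"dx": 0,"rz": 0.09,"claw": 0},{"dx": 0,"rz": 0.09,"claw": 0},{"dx": 0,"rz": 0.09,"claw": 0},{"dx": 0,"rz": 0.09,"claw": 0},{"dx": 0,"rz": 0.09,"claw": 0},{"dx": 0,"rz": 0.09,"claw": 0},{"dx": 0,"rz": 0.09,"claw": 0},{"dx": 0,"rz": 0.09,"claw": 0},{"dx": 0,"rz": 0.09,"claw": 0}])

```text
$.plan[0]: bad value
```

Call:
step_arm(plan=[{"dx": -0.26,"dy": -0.34,"dz": 0.046,"rx": 0,"ry": 0,"rz": 0,"claw": 0},{"dx": -0.26,"dy": -0.34,"dz": 0.046,"rx": 0,"ry": 0,"rz": 0,"claw": 0},{"dx": -0.26,"dy": -0.34,"dz": 0.046,"rx": 0,"ry": 0,"rz": 0,"claw": 0},{"dx": -0.26,"dy": -0.34,"dz": 0.046,"rx": 0,"ry": 0,"rz": 0,"claw": 0},{"dx": -0.26,"dy": -0.34,"dz": 0.046,"rx": 0,"ry": 0,"rz": 0,"claw": 0},{"dx": -0.26,"dy": -0.34,"dz": 0.046,"rx": 0,"ry": 0,"rz": 0,"claw": 0},{"dx": -0.26,"dy": -0.34,"dz": 0.046,"rx": 0,"ry": 0,"rz": 0,"claw": 0},{"dx": -0.26,"dy": -0.34,"dz": 0.046,"rx": 0,"ry": 0,"rz": 0,"claw": 0},{"dx": -0.26,"dy": -0.34,"dz": 0.046,"rx": 0,"ry": 0,"rz": 0,"claw": 0}])

```text
time_s: 2.2
ee_pos: [0.2958, 0.1625, 0.1812]
eef_rot: [3.141, 0.001, 2.842]
force: [1.5, 0.6, -0.1]
grip_width: 0.094
grip_force: 0.0
```

Call:
step_arm(plan=[{"dx": -0.26,"dy": -0.34,"dz": 0.046,"rx": 0,"ry": 0,"rz": 0,"claw": 0},{"dx": -0.26,"dy": -0.34,"dz": 0.046,"rx": 0,"ry": 0,"rz": 0,"claw": 0},{"dx": -0.26,"dy": -0.34,"dz": 0.046,"rx": 0,"ry": 0,"rz": 0,"claw": 0},{"dx": -0.26,"dy": -0.34,"dz": 0.046,"rx": 0,"ry": 0,"rz": 0,"claw": 0},{"dx": -0.26,"dy": -0.34,"dz": 0.046,"rx": 0,"ry": 0,"rz": 0,"claw": 0},{"dx": -0.26,"dy": -0.34,"dz": 0.046,"rx": 0,"ry": 0,"rz": 0,"claw": 0},{"dx": -0.26,"dy": -0.34,"dz": 0.046,"rx": 0,"ry": 0,"rz": 0,"claw": 0},{"dx": -0.26,"dy": -0.34,"dz": 0.046,"rx": 0,"ry": 0,"rz": 0,"claw": 0},{"dx": -0.26,"dy": -0.34,"dz": 0.046,"rx": 0,"ry": 0,"rz": 0.09,"claw": 0}])

```text
time_s: 3.1
ee_pos: [0.4291, -0.1994, 0.1395]
eef_rot: [3.142, 0.0, 2.7]
force: [0.6, 0.0, -0.2]
grip_width: 0.0941
grip_force: 0.0
```

Call:
step_arm(plan=[{"dx": 0,"dy": 0,"dz": 0,"rx": 0,"ry": 0,"rz": 0.09,"claw": 0},{"dx": 0,"dy": 0,"dz": 0,"rx": 0,"ry": 0,"rz": 0.09,"claw": 0},{"dx": 0,"dy": 0,"dz": 0,"rx": 0,"ry": 0,"rz": 0.09,"claw": 0},{"dx": 0,"dy": 0,"dz": 0,"rx": 0,"ry": 0,"rz": 0.09,"claw": 0},{"dx": 0,"dy": 0,"dz": 0,"rx": 0,"ry": 0,"rz": 0.09,"claw": 0},{"dx": 0,"dy": 0,"dz": 0,"rx": 0,"ry": 0,"rz": 0.09,"claw": 0},{"dx": 0,"dy": 0,"dz": 0,"rx": 0,"ry": 0,"rz": 0.09,"claw": 0},{"dx": 0,"dy": 0,"dz": 0,"rx": 0,"ry": 0,"rz": 0.09,"claw": 0},{"dx": 0,"dy": 0,"dz": 0,"rx": 0,"ry": 0,"rz": 0.09,"claw": 0},{"dx": 0,"dy": 0,"dz": 0,"rx": 0,"ry": 0,"rz": 0.09,"claw": 0}])

```text
time_s: 4.1
ee_pos: [0.4288, -0.1975, 0.1397]
eef_rot: [3.141, 0.0, 1.281]
force: [0.5, 0.1, 0.3]
grip_width: 0.094
grip_force: 0.0
```

Run:
```python
from h import *
print(telemetry.get_obs()["ee_pos"],telemetry.get_obs()["eef_rot"])
c=viewer.camera("top"); save(c,"t2.png",(220,160,420,310),3); 
c=viewer.camera("scene"); gunfit(c,cloud(c))
rows([.426,-.195,.07],37.6,6)
rows([.426,-.195,.026],37.6,10)
```

```text
[ 0.429 -0.197  0.14 ] [3.141 0.    1.281]
gun [ 0.428 -0.242 37.858] 263.5538318769738 nose [ 0.456 -0.173] grasp [ 0.424 -0.197]
6 rows d [ 0.001 -0.006  0.116] r [ 0.    -0.     0.067]
10 rows d [ 0.001 -0.004  0.114] r [ 0.   -0.    0.04]
```

Call:
step_arm(plan=[{"dx": 0,"dy": -0.006,"dz": 0.116,"rx": 0,"ry": 0,"rz": 0.067,"claw": 0},{"dx": 0,"dy": -0.006,"dz": 0.116,"rx": 0,"ry": 0,"rz": 0.067,"claw": 0},{"dx": 0,"dy": -0.006,"dz": 0.116,"rx": 0,"ry": 0,"rz": 0.067,"claw": 0},{"dx": 0,"dy": -0.006,"dz": 0.116,"rx": 0,"ry": 0,"rz": 0.067,"claw": 0},{"dx": 0,"dy": -0.006,"dz": 0.116,"rx": 0,"ry": 0,"rz": 0.067,"claw": 0},{"dx": 0,"dy": -0.006,"dz": 0.116,"rx": 0,"ry": 0,"rz": 0.067,"claw": 0},{"dx": 0,"dy": 0,"dz": 0.15,"rx": 0,"ry": 0,"rz": 0,"claw": 0},{"dx": 0,"dy": 0,"dz": 0.15,"rx": 0,"ry": 0,"rz": 0,"claw": 0},{"dx": 0,"dy": 0,"dz": 0.14,"rx": 0,"ry": 0,"rz": 0,"claw": 0},{"dx": 0,"dy": 0,"dz": 0,"rx": 0,"ry": 0,"rz": 0,"claw": 0}])

```text
time_s: 5.2
ee_pos: [0.425, -0.1952, 0.0247]
eef_rot: [-3.139, 0.001, 0.659]
force: [-0.4, -0.2, -0.4]
grip_width: 0.0943
grip_force: 0.0
```

Call:
step_arm(plan=[{"dx": 0,"dy": 0,"dz": 0,"rx": 0,"ry": 0,"rz": 0,"claw": 1},{"dx": 0,"dy": 0,"dz": 0,"rx": 0,"ry": 0,"rz": 0,"claw": 1},{"dx": 0,"dy": 0,"dz": 0,"rx": 0,"ry": 0,"rz": 0,"claw": 1},{"dx": 0,"dy": 0,"dz": 0,"rx": 0,"ry": 0,"rz": 0,"claw": 1},{"dx": 0,"dy": 0,"dz": 0,"rx": 0,"ry": 0,"rz": 0,"claw": 1},{"dx": 0,"dy": 0,"dz": 0,"rx": 0,"ry": 0,"rz": 0,"claw": 1},{"dx": 0,"dy": 0,"dz": 0,"rx": 0,"ry": 0,"rz": 0,"claw": 1},{"dx": 0,"dy": 0,"dz": 0,"rx": 0,"ry": 0,"rz": 0,"claw": 1}], grip_force=25)

```text
time_s: 6.0
ee_pos: [0.4258, -0.1956, 0.0262]
eef_rot: [3.142, -0.0, 0.655]
force: [-1.8, 0.3, 3.3]
grip_width: 0.0492
grip_force: 24.3
```

Call:
step_arm(plan=[{"dx": 0,"dy": 0,"dz": -0.1,"rx": 0,"ry": 0,"rz": 0,"claw": 1},{"dx": 0,"dy": 0,"dz": -0.1,"rx": 0,"ry": 0,"rz": 0,"claw": 1},{"dx": 0,"dy": 0,"dz": -0.1,"rx": 0,"ry": 0,"rz": 0,"claw": 1},{"dx": 0,"dy": 0,"dz": -0.1,"rx": 0,"ry": 0,"rz": 0,"claw": 1},{"dx": 0,"dy": 0,"dz": 0,"rx": 0,"ry": 0,"rz": 0,"claw": 1}])

```text
time_s: 6.5
ee_pos: [0.4264, -0.196, 0.0677]
eef_rot: [3.139, -0.001, 0.655]
force: [-0.0, -0.0, -1.2]
grip_width: 0.0491
grip_force: 24.3
```

Run:
```python
from h import *
o=telemetry.get_obs();print(o["ee_pos"],o["eef_rot"],o["grip_width"],o["grip_force"])
c=viewer.camera("scene"); save(c,"s3.png",(230,180,380,310),5)
W=cloud(c); d=viewer.recognise("jar_left",c)
for q in d[:6]:print(q["score"],q["rect"])
c=viewer.camera("top"); save(c,"t3.png",(220,160,420,310),4)
```

```text
[ 0.426 -0.196  0.068] [ 3.139 -0.001  0.655] 0.04912862044810787 24.34513102474739
0.73 [188.3, 89.3, 258.3, 205.8]
```

View pics/s3.png

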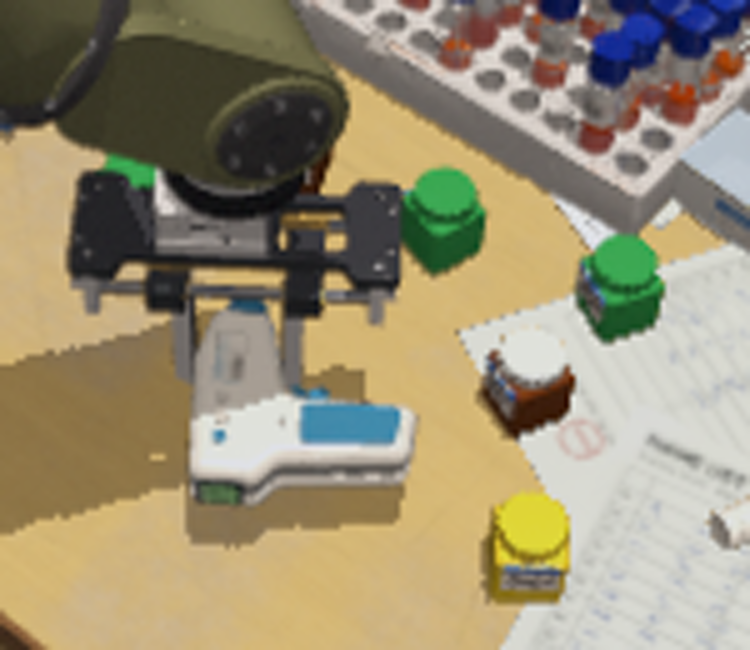

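```bash
cat >> h.py <<'E'
def jars(cams=("top","scene"),box=(.3,.68,-.45,.02)):
    for n in cams:
        c=viewer.camera(n); W=cloud(c); im=c["img"].astype(int)
        m=(W[...,2]>.008)&(W[...,2]<.07)&(W[...,0]>box[0])&(W[...,0]<box[1])&(W[...,1]>box[2])&(W[...,1]<box[3])
        k,l,st,ce=cv2.connectedComponentsWithStats(m.astype(np.uint8))
        for i in range(1,k):
            if not 80<st[i,4]<500: continue
            p=W[l==i]; r=cv2.minAreaRect(p[:,:2].astype(np.float32)*1000); col=np.median(im[l==i],0)
            t=p[p[:,2]>.053]; 
            print(n,"px",st[i][:2]+st[i][2:4]//2,"rect",np.array(r[0]).round(),np.array(r[1]).round(),round(r[2]),"lid",(cv2.minEnclosingCircle(t[:,:2].astype(np.float32)*1000)[0] if len(t)>5 else 0),"col",col)
    return c
E
python3 - <<'E'
from h import *
jars()
rows([.4994,-.140,.05],25,6)
E
```

```text
top px [347 184] rect [ 640. -323.] [49. 41.] 64 lid (641.2728881835938, -321.0085754394531) col [ 59. 124.  66.]
top px [308 193] rect [ 615. -203.] [42. 43.] 73 lid (614.3788452148438, -203.51715087890625) col [ 62. 130.  71.]
top px [270 196] rect [601. -92.] [43. 41.] 25 lid (601.3887939453125, -91.92718505859375) col [168. 170. 175.]
top px [346 216] rect [ 548. -317.] [46. 42.] 68 lid (548.5737915039062, -318.7160949707031) col [168. 169. 175.]
top px [252 228] rect [504. -41.] [42. 43.] 75 lid (504.1626281738281, -40.25697708129883) col [ 67. 135.  75.]
top px [369 248] rect [ 451. -387.] [49. 41.] 37 lid (453.6138916015625, -386.6206970214844) col [167. 166.  63.]
scene px [318 224] rect [ 611. -204.] [46. 43.] 77 lid (611.1641235351562, -204.77703857421875) col [ 35. 102.  48.]
scene px [354 237] rect [ 640. -323.] [43. 43.] 60 lid (640.8980102539062, -323.1468200683594) col [ 58. 116.  74.]
scene px [335 256] rect [ 546. -321.] [44. 43.] 66 lid (546.0910034179688, -321.01910400390625) col [120.  106.5  98.5]
scene px [289 277] rect [ 389. -273.] [ 19. 126.] 47 lid (391.8450927734375, -267.8154602050781) col [133.  122.5 113. ]
scene px [335 289] rect [ 452. -388.] [45. 42.] 40 lid (453.7035827636719, -387.1424865722656) col [194.5 178.   54. ]
6 rows d [ 0.154 -0.012  0.026] r [-0.     0.     0.023]
```

Call:
step_arm(plan=[{"dx": 0.154,"dy": -0.012,"dz": 0.03,"rx": 0,"ry": 0,"rz": 0.023,"claw": 1},{"dx": 0.154,"dy": -0.012,"dz": 0.03,"rx": 0,"ry": 0,"rz": 0.023,"claw": 1},{"dx": 0.154,"dy": -0.012,"dz": 0.03,"rx": 0,"ry": 0,"rz": 0.023,"claw": 1},{"dx": 0.154,"dy": -0.012,"dz": 0.03,"rx": 0,"ry": 0,"rz": 0.023,"claw": 1},{"dx": 0.154,"dy": -0.012,"dz": 0.03,"rx": 0,"ry": 0,"rz": 0.023,"claw": 1},{"dx": 0.154,"dy": -0.012,"dz": 0.03,"rx": 0,"ry": 0,"rz": 0.023,"claw": 1},{"dx": 0,"dy": 0,"dz": 0.1,"rx": 0,"ry": 0,"rz": 0,"claw": 1},{"dx": 0,"dy": 0,"dz": 0.01,"rx": 0,"ry": 0,"rz": 0,"claw": 1},{"dx": 0,"dy": 0,"dz": 0,"rx": 0,"ry": 0,"rz": 0,"claw": 1}])

```text
time_s: 7.65
ee_pos: [0.499, -0.1404, 0.0364]
eef_rot: [-3.141, 0.001, 0.439]
force: [-0.5, -0.5, -0.7]
grip_width: 0.0494
grip_force: 24.3
```

Run:
```python
from h import *
rows([.4994,-.140,.039],25,1)
c=viewer.camera("top"); save(c,"t4.png",(220,160,360,300),4)
```

```text
1 rows d [ 0.005 -0.002 -0.026] r [-0.001  0.001  0.002]
```

View pics/t4.png

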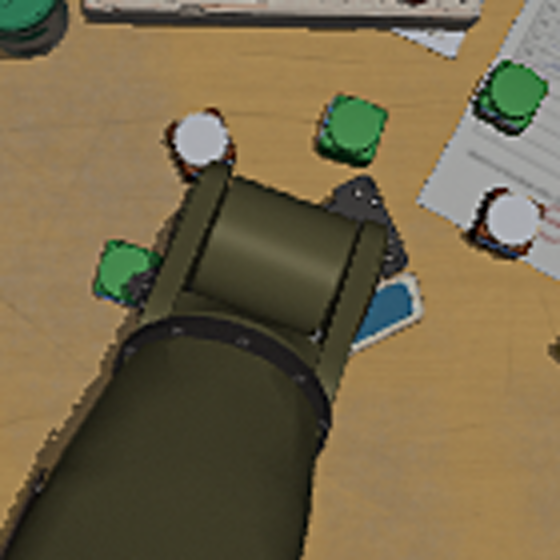

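Call:
step_arm(plan=[{"dx": 0.005,"dy": 0,"dz": -0.025,"rx": 0,"ry": 0,"rz": 0,"claw": 1},{"dx": 0,"dy": 0,"dz": 0,"rx": 0,"ry": 0,"rz": 0,"claw": 1},{"dx": 0,"dy": 0,"dz": 0,"rx": 0,"ry": 0,"rz": 0,"claw": 1},{"dx": 0,"dy": 0,"dz": 0,"rx": 0,"ry": 0,"rz": 0,"claw": 1},{"dx": 0,"dy": 0,"dz": 0,"rx": 0,"ry": 0,"rz": 0,"claw": 1},{"dx": 0,"dy": 0,"dz": 0,"rx": 0,"ry": 0,"rz": 0,"claw": 1},{"dx": 0,"dy": 0,"dz": 0,"rx": 0,"ry": 0,"rz": 0,"claw": 1},{"dx": 0,"dy": 0,"dz": 0,"rx": 0,"ry": 0,"rz": 0,"claw": 1},{"dx": 0,"dy": 0,"dz": 0,"rx": 0,"ry": 0,"rz": 0,"claw": 1},{"dx": 0,"dy": 0,"dz": 0,"rx": 0,"ry": 0,"rz": 0,"claw": 1}])

```text
time_s: 8.7
ee_pos: [0.5003, -0.14, 0.0395]
eef_rot: [-3.142, 0.0, 0.438]
force: [-0.5, -0.2, -0.9]
grip_width: 0.0494
grip_force: 24.3
```

Call:
step_arm(plan=[{"dx": 0,"dy": 0,"dz": 0,"rx": 0,"ry": 0,"rz": 0,"claw": 1},{"dx": 0,"dy": 0,"dz": 0,"rx": 0,"ry": 0,"rz": 0,"claw": 1},{"dx": 0,"dy": 0,"dz": 0,"rx": 0,"ry": 0,"rz": 0,"claw": 1},{"dx": 0,"dy": 0,"dz": 0,"rx": 0,"ry": 0,"rz": 0,"claw": 1},{"dx": 0,"dy": 0,"dz": 0,"rx": 0,"ry": 0,"rz": 0,"claw": 1},{"dx": 0,"dy": 0,"dz": 0,"rx": 0,"ry": 0,"rz": 0,"claw": 1},{"dx": 0,"dy": 0,"dz": 0,"rx": 0,"ry": 0,"rz": 0,"claw": 1},{"dx": 0,"dy": 0,"dz": 0,"rx": 0,"ry": 0,"rz": 0,"claw": 1},{"dx": 0,"dy": 0,"dz": 0,"rx": 0,"ry": 0,"rz": 0,"claw": 1},{"dx": 0,"dy": 0,"dz": 0,"rx": 0,"ry": 0,"rz": 0,"claw": 1}])

```text
time_s: 9.7
ee_pos: [0.5003, -0.14, 0.0396]
eef_rot: [3.142, -0.0, 0.439]
force: [0.4, 0.8, -1.1]
grip_width: 0.0495
grip_force: 24.3
```

Call:
step_arm(plan=[{"dx": 0,"dy": 0,"dz": 0,"rx": 0,"ry": 0,"rz": 0,"claw": 1},{"dx": 0,"dy": 0,"dz": 0,"rx": 0,"ry": 0,"rz": 0,"claw": 1},{"dx": -0.1,"dy": 0,"dz": -0.1,"rx": 0,"ry": 0,"rz": 0,"claw": 1},{"dx": -0.2,"dy": 0,"dz": -0.2,"rx": 0,"ry": 0,"rz": 0,"claw": 1},{"dx": -0.3,"dy": 0,"dz": -0.3,"rx": 0,"ry": 0,"rz": 0,"claw": 1},{"dx": -0.3,"dy": 0,"dz": -0.1,"rx": 0,"ry": 0,"rz": 0,"claw": 1},{"dx": -0.3,"dy": 0,"dz": 0,"rx": 0,"ry": 0,"rz": 0,"claw": 1},{"dx": 0,"dy": 0,"dz": 0,"rx": 0,"ry": 0,"rz": 0,"claw": 1}])

```text
time_s: 10.5
ee_pos: [0.3897, -0.1918, 0.1099]
eef_rot: [3.141, 0.0, 0.437]
force: [0.8, 0.5, -0.9]
grip_width: 0.0494
grip_force: 24.3
```

Run:
```python
from h import *
jars()
rows([.4458,-.275,.08],-24,8)
c=viewer.camera("scene"); save(c,"s5.png",(220,180,370,310),5)
```

```text
top px [347 184] rect [ 646. -323.] [42. 53.] 61 lid (641.6427001953125, -320.1380920410156) col [ 58. 123.  66.]
top px [308 193] rect [ 614. -205.] [45. 42.] 72 lid (614.6901245117188, -203.3005828857422) col [ 62. 129.  70.]
top px [270 196] rect [605. -90.] [52. 41.] 25 lid (601.293701171875, -92.14190673828125) col [166. 168. 173.]
top px [347 216] rect [ 547. -324.] [53. 47.] 68 lid (548.1666870117188, -318.4532165527344) col [166.  165.  163.5]
top px [252 228] rect [503. -41.] [42. 42.] 74 lid (503.8040466308594, -40.431007385253906) col [ 66.  133.   74.5]
top px [369 248] rect [ 458. -391.] [43. 55.] 39 lid (456.7762756347656, -386.1308288574219) col [165.  162.5  62. ]
scene px [289 209] rect [600. -98.] [45. 39.] 17 lid (600.7191772460938, -93.17586517333984) col [112.  97.  96.]
scene px [318 223] rect [ 612. -206.] [42. 43.] 75 lid (613.1704711914062, -206.9257049560547) col [ 39.5 101.5  47. ]
scene px [354 237] rect [ 640. -324.] [44. 46.] 63 lid (640.3277587890625, -322.98773193359375) col [ 57. 116.  74.]
scene px [335 256] rect [ 546. -321.] [43. 46.] 67 lid (547.3414916992188, -320.0798645019531) col [118. 108.  99.]
scene px [335 289] rect [ 452. -388.] [44. 42.] 39 lid (452.902099609375, -387.52166748046875) col [194. 178.  54.]
8 rows d [0.063 0.112 0.037] r [ 0.    -0.     0.068]
```

View pics/s5.png

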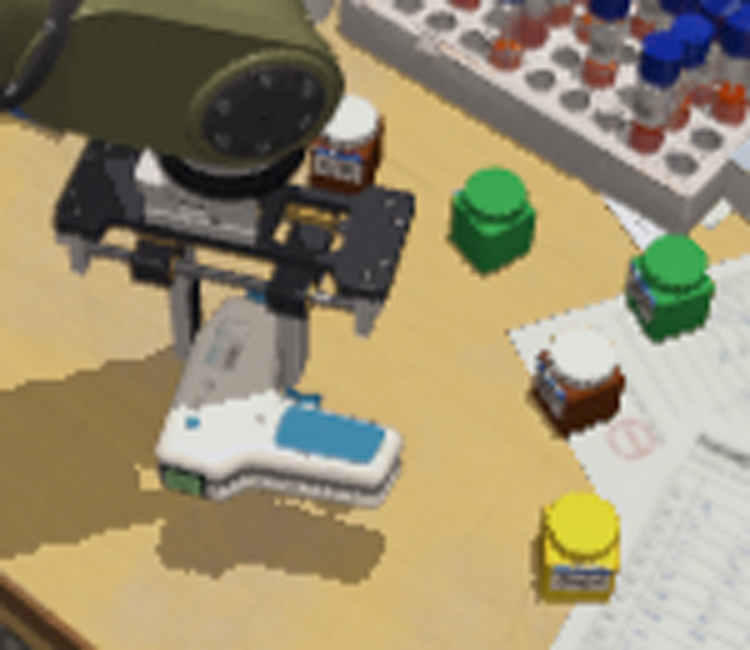

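Call:
step_arm(plan=[{"dx": 0.063,"dy": 0.112,"dz": 0.01,"rx": 0,"ry": 0,"rz": 0.068,"claw": 1},{"dx": 0.063,"dy": 0.112,"dz": 0.01,"rx": 0,"ry": 0,"rz": 0.068,"claw": 1},{"dx": 0.063,"dy": 0.112,"dz": 0.01,"rx": 0,"ry": 0,"rz": 0.068,"claw": 1},{"dx": 0.063,"dy": 0.112,"dz": 0.01,"rx": 0,"ry": 0,"rz": 0.068,"claw": 1},{"dx": 0.063,"dy": 0.112,"dz": 0.01,"rx": 0,"ry": 0,"rz": 0.068,"claw": 1},{"dx": 0.063,"dy": 0.112,"dz": 0.01,"rx": 0,"ry": 0,"rz": 0.068,"claw": 1},{"dx": 0.063,"dy": 0.112,"dz": 0.01,"rx": 0,"ry": 0,"rz": 0.068,"claw": 1},{"dx": 0.063,"dy": 0.112,"dz": 0.01,"rx": 0,"ry": 0,"rz": 0.068,"claw": 1},{"dx": 0,"dy": 0,"dz": 0,"rx": 0,"ry": 0,"rz": 0,"claw": 1}])

```text
time_s: 11.55
ee_pos: [0.4468, -0.2749, 0.1009]
eef_rot: [-3.142, 0.0, -0.418]
force: [1.2, 0.1, -0.9]
grip_width: 0.0491
grip_force: 24.3
```

Call:
step_arm(plan=[{"dx": 0,"dy": 0,"dz": 0.15,"rx": 0,"ry": 0,"rz": 0,"claw": 1},{"dx": 0,"dy": 0,"dz": 0.2,"rx": 0,"ry": 0,"rz": 0,"claw": 1},{"dx": 0,"dy": 0,"dz": 0.2,"rx": 0,"ry": 0,"rz": 0,"claw": 1},{"dx": 0,"dy": 0,"dz": 0.07,"rx": 0,"ry": 0,"rz": 0,"claw": 1},{"dx": 0,"dy": 0,"dz": 0,"rx": 0,"ry": 0,"rz": 0,"claw": 1}])

```text
time_s: 12.05
ee_pos: [0.446, -0.2737, 0.0388]
eef_rot: [-3.141, 0.002, -0.414]
force: [-0.1, 0.6, -0.6]
grip_width: 0.0492
grip_force: 24.3
```

Run:
```python
from h import *
rows([.4458,-.275,.039],-24,1)
jars(("scene",))
```

```text
1 rows d [ 0.004  0.013 -0.002] r [-0.     0.001  0.003]
scene px [257 222] rect [489. -49.] [30. 53.] 26 lid (486.1586608886719, -43.793880462646484) col [40. 84. 45.]
scene px [354 237] rect [ 641. -322.] [45. 44.] 60 lid (641.37841796875, -322.98236083984375) col [ 58. 116.  74.]
scene px [336 256] rect [ 546. -321.] [44. 43.] 69 lid (547.018310546875, -320.8163146972656) col [125. 111. 106.]
scene px [335 289] rect [ 452. -388.] [44. 42.] 40 lid (452.8260192871094, -387.5578308105469) col [195. 179.  54.]
```

Hold two seconds, then carry the gun back to its original place and lower it.

Call:
step_arm(plan=[{"dx": 0,"dy": 0.01,"dz": 0,"rx": 0,"ry": 0,"rz": 0,"claw": 1},{"dx": 0,"dy": 0,"dz": 0,"rx": 0,"ry": 0,"rz": 0,"claw": 1},{"dx": 0,"dy": 0,"dz": 0,"rx": 0,"ry": 0,"rz": 0,"claw": 1},{"dx": 0,"dy": 0,"dz": 0,"rx": 0,"ry": 0,"rz": 0,"claw": 1},{"dx": 0,"dy": 0,"dz": 0,"rx": 0,"ry": 0,"rz": 0,"claw": 1},{"dx": 0,"dy": 0,"dz": 0,"rx": 0,"ry": 0,"rz": 0,"claw": 1},{"dx": 0,"dy": 0,"dz": 0,"rx": 0,"ry": 0,"rz": 0,"claw": 1},{"dx": 0,"dy": 0,"dz": 0,"rx": 0,"ry": 0,"rz": 0,"claw": 1},{"dx": 0,"dy": 0,"dz": 0,"rx": 0,"ry": 0,"rz": 0,"claw": 1},{"dx": 0,"dy": 0,"dz": 0,"rx": 0,"ry": 0,"rz": 0,"claw": 1}])

```text
time_s: 13.1
ee_pos: [0.4457, -0.2754, 0.0395]
eef_rot: [-3.142, 0.0, -0.416]
force: [0.6, -0.0, -1.5]
grip_width: 0.0493
grip_force: 24.3
```

Call:
step_arm(plan=[{"dx": 0,"dy": 0,"dz": 0,"rx": 0,"ry": 0,"rz": 0,"claw": 1},{"dx": 0,"dy": 0,"dz": 0,"rx": 0,"ry": 0,"rz": 0,"claw": 1},{"dx": 0,"dy": 0,"dz": 0,"rx": 0,"ry": 0,"rz": 0,"claw": 1},{"dx": 0,"dy": 0,"dz": 0,"rx": 0,"ry": 0,"rz": 0,"claw": 1},{"dx": 0,"dy": 0,"dz": 0,"rx": 0,"ry": 0,"rz": 0,"claw": 1},{"dx": 0,"dy": 0,"dz": 0,"rx": 0,"ry": 0,"rz": 0,"claw": 1},{"dx": 0,"dy": 0,"dz": 0,"rx": 0,"ry": 0,"rz": 0,"claw": 1},{"dx": 0,"dy": 0,"dz": 0,"rx": 0,"ry": 0,"rz": 0,"claw": 1},{"dx": 0,"dy": 0,"dz": 0,"rx": 0,"ry": 0,"rz": 0,"claw": 1},{"dx": 0,"dy": 0,"dz": 0,"rx": 0,"ry": 0,"rz": 0,"claw": 1}])

```text
time_s: 14.1
ee_pos: [0.4457, -0.2754, 0.0396]
eef_rot: [-3.142, 0.0, -0.416]
force: [0.4, -0.3, -1.0]
grip_width: 0.0495
grip_force: 24.3
```

Call:
step_arm(plan=[{"dx": 0,"dy": 0,"dz": 0,"rx": 0,"ry": 0,"rz": 0,"claw": 1},{"dx": -0.1,"dy": 0,"dz": -0.1,"rx": 0,"ry": 0,"rz": 0,"claw": 1},{"dx": -0.2,"dy": 0,"dz": -0.2,"rx": 0,"ry": 0,"rz": 0,"claw": 1},{"dx": -0.3,"dy": 0,"dz": -0.2,"rx": 0,"ry": 0,"rz": 0,"claw": 1},{"dx": 0,"dy": 0,"dz": 0,"rx": 0,"ry": 0,"rz": 0,"claw": 1},{"dx": 0,"dy": 0,"dz": 0,"rx": 0,"ry": 0,"rz": 0,"claw": 1}])

```text
time_s: 14.7
ee_pos: [0.391, -0.2514, 0.09]
eef_rot: [3.141, -0.002, -0.416]
force: [0.0, 0.9, -1.5]
grip_width: 0.0491
grip_force: 24.3
```

Run:
```python
from h import *
rows([.426,-.196,.07],37.5,10)
```

```text
10 rows d [ 0.04  -0.056  0.02 ] r [ 0.    -0.    -0.068]
```

Call:
step_arm(plan=[{"dx": 0.04,"dy": -0.056,"dz": 0.02,"rx": 0,"ry": 0,"rz": -0.068,"claw": 1},{"dx": 0.04,"dy": -0.056,"dz": 0.02,"rx": 0,"ry": 0,"rz": -0.068,"claw": 1},{"dx": 0.04,"dy": -0.056,"dz": 0.02,"rx": 0,"ry": 0,"rz": -0.068,"claw": 1},{"dx": 0.04,"dy": -0.056,"dz": 0.02,"rx": 0,"ry": 0,"rz": -0.068,"claw": 1},{"dx": 0.04,"dy": -0.056,"dz": 0.02,"rx": 0,"ry": 0,"rz": -0.068,"claw": 1},{"dx": 0.04,"dy": -0.056,"dz": 0.02,"rx": 0,"ry": 0,"rz": -0.068,"claw": 1},{"dx": 0.04,"dy": -0.056,"dz": 0.02,"rx": 0,"ry": 0,"rz": -0.068,"claw": 1},{"dx": 0.04,"dy": -0.056,"dz": 0.02,"rx": 0,"ry": 0,"rz": -0.068,"claw": 1},{"dx": 0.04,"dy": -0.056,"dz": 0.02,"rx": 0,"ry": 0,"rz": -0.068,"claw": 1},{"dx": 0.04,"dy": -0.056,"dz": 0.02,"rx": 0,"ry": 0,"rz": -0.068,"claw": 1}])

```text
time_s: 15.7
ee_pos: [0.4259, -0.1952, 0.0686]
eef_rot: [-3.141, 0.0, 0.657]
force: [-0.5, -0.3, -1.1]
grip_width: 0.049
grip_force: 24.3
```

Call:
step_arm(plan=[{"dx": 0,"dy": 0,"dz": 0.1,"rx": 0,"ry": 0,"rz": 0,"claw": 1},{"dx": 0,"dy": 0,"dz": 0.1,"rx": 0,"ry": 0,"rz": 0,"claw": 1},{"dx": 0,"dy": 0,"dz": 0.1,"rx": 0,"ry": 0,"rz": 0,"claw": 1},{"dx": 0,"dy": 0,"dz": 0.08,"rx": 0,"ry": 0,"rz": 0,"claw": 1},{"dx": 0,"dy": 0,"dz": 0.03,"rx": 0,"ry": 0,"rz": 0,"claw": 1},{"dx": 0,"dy": 0,"dz": 0.02,"rx": 0,"ry": 0,"rz": 0,"claw": 1},{"dx": 0,"dy": 0,"dz": 0,"rx": 0,"ry": 0,"rz": 0,"claw": 1},{"dx": 0,"dy": 0,"dz": 0,"rx": 0,"ry": 0,"rz": 0,"claw": 1}])

```text
time_s: 16.5
ee_pos: [0.4255, -0.1955, 0.0268]
eef_rot: [3.141, -0.0, 0.652]
force: [0.3, -0.1, -0.8]
grip_width: 0.0493
grip_force: 24.3
```

Call:
step_arm(plan=[{"dx": 0,"dy": 0,"dz": 0,"rx": 0,"ry": 0,"rz": 0,"claw": 0},{"dx": 0,"dy": 0,"dz": 0,"rx": 0,"ry": 0,"rz": 0,"claw": 0},{"dx": 0,"dy": 0,"dz": 0,"rx": 0,"ry": 0,"rz": 0,"claw": 0},{"dx": 0,"dy": 0,"dz": 0,"rx": 0,"ry": 0,"rz": 0,"claw": 0},{"dx": 0,"dy": 0,"dz": -0.1,"rx": 0,"ry": 0,"rz": 0,"claw": 0},{"dx": 0,"dy": 0,"dz": -0.4,"rx": 0,"ry": 0,"rz": 0,"claw": 0},{"dx": 0,"dy": 0,"dz": -0.4,"rx": 0,"ry": 0,"rz": 0,"claw": 0},{"dx": 0,"dy": 0,"dz": -0.4,"rx": 0,"ry": 0,"rz": 0,"claw": 0},{"dx": 0,"dy": 0,"dz": -0.1,"rx": 0,"ry": 0,"rz": 0,"claw": 0},{"dx": 0,"dy": 0,"dz": 0,"rx": 0,"ry": 0,"rz": 0,"claw": 0}])

```text
time_s: 17.5
ee_pos: [0.4259, -0.1957, 0.1683]
eef_rot: [3.138, -0.001, 0.652]
force: [-0.3, -0.3, -0.9]
grip_width: 0.0939
grip_force: 0.0
```

Run:
```python
from h import *
jars()
# box rim: points z .11-.125 near box
for n in("top","scene"):
    c=viewer.camera(n); W=cloud(c); x,y,z=W[...,0],W[...,1],W[...,2]; im=c["img"].astype(int)
    reg=(x>.38)&(x<.75)&(y>.05)&(y<.45)
    blue=(im[...,2]>im[...,0]+30)
    m=reg&(z>.108)&(z<.128)&blue
    r=cv2.minAreaRect(W[m][:,:2].astype(np.float32)*1000); print(n,"rim",m.sum(),np.array(r[0]),r[1],r[2],cv2.boxPoints(r).round().tolist())
    k=reg&(z>.03)&(z<.06)&(im.min(-1)>110); k=cv2.erode(k.astype(np.uint8),np.ones((2,2)))>0
    p=W[k]; r=cv2.minAreaRect(p[:,:2].astype(np.float32)*1000); print("pack",k.sum(),np.array(r[0]),r[1],r[2],np.median(p[:,2]))
    k=reg&(x<.53)&(im.max(-1)<60)&(z>.04)&(z<.14)
    nn,l,st,ce=cv2.connectedComponentsWithStats(k.astype(np.uint8))
    for i in range(1,nn):
        if st[i,4]>15: p=W[l==i]; print("dark",st[i],p.min(0),p.max(0),np.median(p,0))
    k=reg&(z>.2)&(im.min(-1)>90); p=W[k]; r=cv2.minAreaRect(p[:,:2].astype(np.float32)*1000); print("lid",k.sum(),np.array(r[0]),r[1],r[2],p.max(0))
    save(c,n+"box.png",(60,120,240,280) if n=="top" else (150,70,290,220),4)
    gunfit(c,W)
```

```text
top px [347 184] rect [ 640. -323.] [47. 43.] 62 lid (641.227783203125, -320.4848937988281) col [ 58. 123.  66.]
top px [308 193] rect [ 614. -203.] [42. 43.] 73 lid (614.2987670898438, -203.23031616210938) col [ 62. 130.  71.]
top px [270 196] rect [601. -92.] [42. 41.] 24 lid (601.184326171875, -91.87368774414062) col [168. 169. 175.]
top px [346 216] rect [ 548. -317.] [44. 43.] 67 lid (548.085693359375, -318.333740234375) col [168. 169. 175.]
top px [252 228] rect [505. -39.] [47. 44.] 74 lid (503.9324645996094, -40.49970626831055) col [ 67. 135.  75.]
top px [369 248] rect [ 457. -390.] [44. 53.] 41 lid (454.2168273925781, -386.670166015625) col [167. 165.  63.]
scene px [318 224] rect [ 611. -206.] [45. 44.] 69 lid (612.7278442382812, -203.98094177246094) col [ 39.5 101.5  47.5]
scene px [354 237] rect [ 640. -323.] [43. 45.] 58 lid (641.3102416992188, -322.1175842285156) col [ 57. 116.  74.]
scene px [335 256] rect [ 546. -321.] [44. 43.] 65 lid (546.038330078125, -321.19097900390625) col [118.5 106.5  98.5]
scene px [335 289] rect [ 452. -388.] [44. 42.] 40 lid (452.415130615
[... 792 characters left out ...]
 133.78976440429688) 74.43501281738281 [0.75  0.398 0.299]
gun [  0.259  -0.239 131.862] 104.4948127842471 nose [ 0.187 -0.215] grasp [ 0.214 -0.246]
scene rim 31 [490.916 107.358] (5.419177055358887, 70.02738952636719) 13.05104923248291 [[480.0, 141.0], [496.0, 73.0], [501.0, 74.0], [486.0, 142.0]]
pack 0 [0. 0.] (0.0, 0.0) 0.0 nan
dark [171 176  12   8  46] [0.403 0.225 0.081] [0.44  0.255 0.095] [0.417 0.239 0.089]
dark [204 182  16  15  96] [0.433 0.098 0.047] [0.489 0.138 0.097] [0.457 0.115 0.088]
lid 1813 [652.058 266.372] (299.9272155761719, 135.0428466796875) 74.69377136230469 [0.749 0.397 0.295]
gun [ 0.428 -0.242 37.213] 263.19204429996205 nose [ 0.457 -0.173] grasp [ 0.425 -0.197]
  return _methods._mean(a, axis=axis, dtype=dtype,
  ret = ret.dtype.type(ret / rcount)
```

View pics/topbox.png

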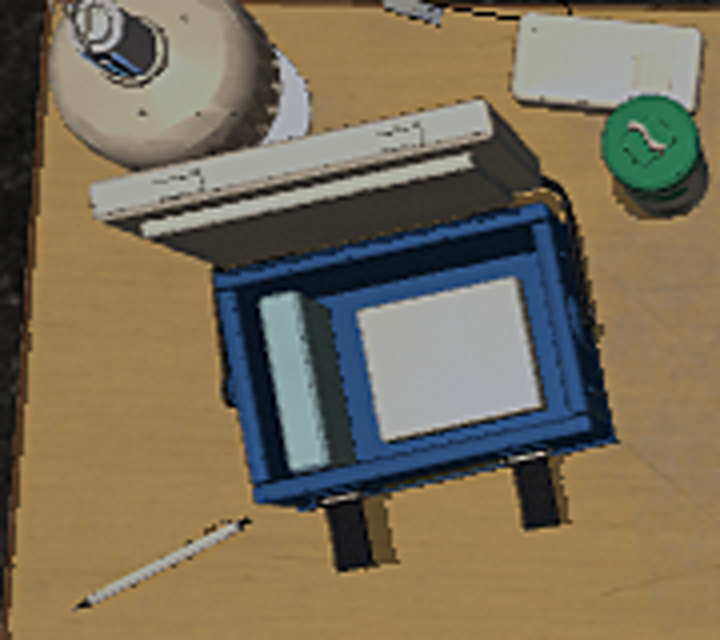

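```bash
cat >> h.py <<'E'
def ray(c,u,v,z):
    R=np.array(c["R"]);C=-R.T@np.array(c["t"]); d=R.T@np.array([(u-c["cx"])/c["fx"],(v-c["cy"])/c["fy"],1]); return C+d*(z-C[2])/d[2]
E
python3 - <<'E'
from h import *
c=viewer.camera("top"); W=cloud(c); im=c["img"].astype(int)
f=lambda a,b,z:ray(c,60+a/4-.4,120+b/4-.4,z)
P=np.array([f(*p,.045) for p in[(357,312),(520,277),(545,405),(382,440)]]);print("pack",P[:,:2],P.mean(0)); 
print("edges",[np.linalg.norm(P[i]-P[(i+1)%4]) for i in range(4)],np.degrees(np.arctan2(*(P[0]-P[3]+P[1]-P[2])[[1,0]])))
Q=np.array([f(*p,.118) for p in[(258,502),(590,432),(548,203),(218,270)]]);print("rim",Q[:,:2],Q.mean(0)); print([np.linalg.norm(Q[i]-Q[(i+1)%4]) for i in range(4)])
print("rim yaw",np.degrees(np.arctan2(*(Q[3]-Q[0]+Q[2]-Q[1])[[1,0]])))
# precise pack yaw via mask
k=np.zeros(im.shape[:2],np.uint8); k[185:235,145:200]=1
k=(k>0)&(im.min(-1)>110)&(abs(W[...,2]-.046)<.012); n,l,st,ce=cv2.connectedComponentsWithStats(k.astype(np.uint8)); i=1+np.argmax(st[1:,4]); p=W[l==i]
r=cv2.minAreaRect(p[:,:2].astype(np.float32)*1000);print("packfit",r)
for nm,(u0,u1,v0,v1) in dict(L=(141,155,244,264),R=(187,201,234,253)).items():
    s=np.zeros(im.shape[:2],bool); s[v0:v1,u0:u1]=1; s&=(im.max(-1)<70)&(W[...,2]>.06); p=W[s]
    r=cv2.minAreaRect(p[:,:2].astype(np.float32)*1000); print(nm,len(p),r); 
    for lo in np.arange(p[:,0].min(),p[:,0].max(),.01):
        q=p[(p[:,0]>=lo)&(p[:,0]<lo+.01)]; print("   ",np.median(q,0))
E
```

```text
pack [[0.586 0.261]
 [0.614 0.144]
 [0.521 0.121]
 [0.492 0.238]] [0.553 0.191 0.045]
edges [np.float64(0.12139429483493175), np.float64(0.09637210563391355), np.float64(0.12036406024946089), np.float64(0.09611508159603858)] 13.778010133923793
rim [[0.444 0.299]
 [0.497 0.076]
 [0.655 0.111]
 [0.603 0.336]] [0.55  0.206 0.118]
[np.float64(0.22931094404222355), np.float64(0.16205831046381072), np.float64(0.23114834174189972), np.float64(0.1629462428520025)]
rim yaw 12.999832473676499
packfit ((553.56787109375, 193.77285766601562), (98.30238342285156, 118.97138977050781), 13.64481258392334)
L 156 ((426.03057861328125, 244.321044921875), (51.89205551147461, 25.473312377929688), 11.568113327026367)
    [0.405 0.24  0.093]
    [0.414 0.241 0.091]
    [0.424 0.243 0.091]
    [0.434 0.247 0.092]
    [0.444 0.247 0.092]
R 151 ((455.2549743652344, 116.27133178710938), (48.28983688354492, 24.790306091308594), 15.151232719421387)
    [0.438 0.111 0.091]
    [0.449 0.114 0.092]
    [0.458 0.116 0.091]
    [0.467 0.118 0.091]
    [0.477 0.119 0.091]
```

Run:
```python
from h import *
rows([.600,-.093,.12],25,6)
```

```text
6 rows d [0.338 0.012 0.075] r [-0.     0.     0.023]
```

Call:
step_arm(plan=[{"dx": 0.338,"dy": 0.012,"dz": 0.075,"rx": 0,"ry": 0,"rz": 0.023,"claw": 0},{"dx": 0.338,"dy": 0.012,"dz": 0.075,"rx": 0,"ry": 0,"rz": 0.023,"claw": 0},{"dx": 0.338,"dy": 0.012,"dz": 0.075,"rx": 0,"ry": 0,"rz": 0.023,"claw": 0},{"dx": 0.338,"dy": 0.012,"dz": 0.075,"rx": 0,"ry": 0,"rz": 0.023,"claw": 0},{"dx": 0.338,"dy": 0.012,"dz": 0.075,"rx": 0,"ry": 0,"rz": 0.023,"claw": 0},{"dx": 0.338,"dy": 0.012,"dz": 0.075,"rx": 0,"ry": 0,"rz": 0.023,"claw": 0},{"dx": 0,"dy": 0,"dz": 0,"rx": 0,"ry": 0,"rz": 0,"claw": 0},{"dx": 0,"dy": 0,"dz": 0,"rx": 0,"ry": 0,"rz": 0,"claw": 0}])

```text
time_s: 18.55
ee_pos: [0.6, -0.0934, 0.12]
eef_rot: [-3.14, 0.002, 0.437]
force: [-0.3, -0.3, 0.1]
grip_width: 0.0942
grip_force: 0.0
```

Run:
```python
from h import *
jars(box=(.54,.66,-.15,-.03))
rows([.600,-.093,.03],25,5)
```

```text
scene px [289 209] rect [600. -95.] [45. 41.] 19 lid (600.1204223632812, -94.37918853759766) col [105.   96.5  98.5]
5 rows d [ 0.002 -0.002  0.182] r [-0.  0. -0.]
```

Call:
step_arm(plan=[{"dx": 0,"dy": 0,"dz": 0.2,"rx": 0,"ry": 0,"rz": 0,"claw": 0},{"dx": 0,"dy": 0,"dz": 0.2,"rx": 0,"ry": 0,"rz": 0,"claw": 0},{"dx": 0,"dy": 0,"dz": 0.2,"rx": 0,"ry": 0,"rz": 0,"claw": 0},{"dx": 0,"dy": 0,"dz": 0.2,"rx": 0,"ry": 0,"rz": 0,"claw": 0},{"dx": 0,"dy": 0,"dz": 0.1,"rx": 0,"ry": 0,"rz": 0,"claw": 0},{"dx": 0,"dy": 0,"dz": 0,"rx": 0,"ry": 0,"rz": 0,"claw": 0}])

```text
time_s: 19.25
ee_pos: [0.5996, -0.094, 0.0308]
eef_rot: [-3.141, 0.001, 0.435]
force: [0.1, 0.4, 0.1]
grip_width: 0.0942
grip_force: 0.0
```

Call:
step_arm(plan=[{"dx": 0,"dy": 0,"dz": 0,"rx": 0,"ry": 0,"rz": 0,"claw": 1},{"dx": 0,"dy": 0,"dz": 0,"rx": 0,"ry": 0,"rz": 0,"claw": 1},{"dx": 0,"dy": 0,"dz": 0,"rx": 0,"ry": 0,"rz": 0,"claw": 1},{"dx": 0,"dy": 0,"dz": 0,"rx": 0,"ry": 0,"rz": 0,"claw": 1},{"dx": 0,"dy": 0,"dz": 0,"rx": 0,"ry": 0,"rz": 0,"claw": 1},{"dx": 0,"dy": 0,"dz": 0,"rx": 0,"ry": 0,"rz": 0,"claw": 1},{"dx": 0,"dy": 0,"dz": 0,"rx": 0,"ry": 0,"rz": 0,"claw": 1},{"dx": 0,"dy": 0,"dz": 0,"rx": 0,"ry": 0,"rz": 0,"claw": 1}], grip_force=20)

```text
time_s: 20.05
ee_pos: [0.6005, -0.0937, 0.0316]
eef_rot: [-3.142, -0.0, 0.435]
force: [-0.8, 1.0, 0.7]
grip_width: 0.0419
grip_force: 19.9
```

Call:
step_arm(plan=[{"dx": 0,"dy": 0,"dz": -0.1,"rx": 0,"ry": 0,"rz": 0,"claw": 1},{"dx": 0,"dy": 0,"dz": -0.3,"rx": 0,"ry": 0,"rz": 0,"claw": 1},{"dx": 0,"dy": 0,"dz": -0.4,"rx": 0,"ry": 0,"rz": 0,"claw": 1},{"dx": 0,"dy": 0,"dz": -0.4,"rx": 0,"ry": 0,"rz": 0,"claw": 1},{"dx": 0,"dy": 0,"dz": -0.4,"rx": 0,"ry": 0,"rz": 0,"claw": 1},{"dx": 0,"dy": 0,"dz": -0.3,"rx": 0,"ry": 0,"rz": 0,"claw": 1},{"dx": 0,"dy": 0,"dz": 0,"rx": 0,"ry": 0,"rz": 0,"claw": 1}])

```text
time_s: 20.75
ee_pos: [0.6017, -0.0939, 0.227]
eef_rot: [3.137, -0.006, 0.435]
force: [0.2, 0.4, -1.1]
grip_width: 0.0417
grip_force: 20.0
```

Run:
```python
from h import *
bx=np.array([np.cos(np.radians(13.3)),np.sin(np.radians(13.3))]);by=np.array([-bx[1],bx[0]]); p=np.array([.5533,.192])
a=p-by*.037; b=p+by*.037; print(a,b)
rows([*a,.22],13.3,10)
```

```text
[0.562 0.156] [0.545 0.228]
10 rows d [ 0.047 -0.249  0.006] r [ 0.    -0.     0.013]
```

Call:
step_arm(plan=[{"dx": 0.047,"dy": -0.249,"dz": 0,"rx": 0,"ry": 0,"rz": 0.013,"claw": 1},{"dx": 0.047,"dy": -0.249,"dz": 0,"rx": 0,"ry": 0,"rz": 0.013,"claw": 1},{"dx": 0.047,"dy": -0.249,"dz": 0,"rx": 0,"ry": 0,"rz": 0.013,"claw": 1},{"dx": 0.047,"dy": -0.249,"dz": 0,"rx": 0,"ry": 0,"rz": 0.013,"claw": 1},{"dx": 0.047,"dy": -0.249,"dz": 0,"rx": 0,"ry": 0,"rz": 0.013,"claw": 1},{"dx": 0.047,"dy": -0.249,"dz": 0,"rx": 0,"ry": 0,"rz": 0.013,"claw": 1},{"dx": 0.047,"dy": -0.249,"dz": 0,"rx": 0,"ry": 0,"rz": 0.013,"claw": 1},{"dx": 0.047,"dy": -0.249,"dz": 0,"rx": 0,"ry": 0,"rz": 0.013,"claw": 1},{"dx": 0.047,"dy": -0.249,"dz": 0,"rx": 0,"ry": 0,"rz": 0.013,"claw": 1},{"dx": 0.047,"dy": -0.249,"dz": 0,"rx": 0,"ry": 0,"rz": 0.013,"claw": 1}])

```text
time_s: 21.75
ee_pos: [0.5604, 0.1571, 0.2209]
eef_rot: [-3.142, 0.001, 0.23]
force: [-0.3, -0.2, -1.2]
grip_width: 0.042
grip_force: 19.9
```

Call:
step_arm(plan=[{"dx": 0,"dy": 0,"dz": 0,"rx": 0,"ry": 0,"rz": 0,"claw": 1},{"dx": 0,"dy": 0,"dz": 0,"rx": 0,"ry": 0,"rz": 0,"claw": 1}])

```text
time_s: 21.95
ee_pos: [0.5607, 0.1562, 0.221]
eef_rot: [3.141, 0.001, 0.232]
force: [-0.4, -0.5, -1.1]
grip_width: 0.0422
grip_force: 20.0
```

Run:
```python
from h import *
print(telemetry.get_obs()["ee_pos"]); rows([.562,.156,.079],13.3,8)
```

```text
[0.561 0.156 0.221]
8 rows d [0.002 0.001 0.177] r [0. 0. 0.]
```

Call:
step_arm(plan=[{"dx": 0,"dy": 0,"dz": 0.25,"rx": 0,"ry": 0,"rz": 0,"claw": 1},{"dx": 0,"dy": 0,"dz": 0.25,"rx": 0,"ry": 0,"rz": 0,"claw": 1},{"dx": 0,"dy": 0,"dz": 0.25,"rx": 0,"ry": 0,"rz": 0,"claw": 1},{"dx": 0,"dy": 0,"dz": 0.25,"rx": 0,"ry": 0,"rz": 0,"claw": 1},{"dx": 0,"dy": 0,"dz": 0.2,"rx": 0,"ry": 0,"rz": 0,"claw": 1},{"dx": 0,"dy": 0,"dz": 0.1,"rx": 0,"ry": 0,"rz": 0,"claw": 1},{"dx": 0,"dy": 0,"dz": 0.06,"rx": 0,"ry": 0,"rz": 0,"claw": 1},{"dx": 0,"dy": 0,"dz": 0.05,"rx": 0,"ry": 0,"rz": 0,"claw": 1},{"dx": 0,"dy": 0,"dz": 0.01,"rx": 0,"ry": 0,"rz": 0,"claw": 1},{"dx": 0,"dy": 0,"dz": 0,"rx": 0,"ry": 0,"rz": 0,"claw": 1}])

```text
time_s: 22.95
ee_pos: [0.5612, 0.1562, 0.0801]
eef_rot: [3.142, -0.001, 0.231]
force: [0.4, -0.2, -1.4]
grip_width: 0.0424
grip_force: 20.0
```

Call:
step_arm(plan=[{"dx": 0,"dy": 0,"dz": 0,"rx": 0,"ry": 0,"rz": 0,"claw": 0.4},{"dx": 0,"dy": 0,"dz": 0,"rx": 0,"ry": 0,"rz": 0,"claw": 0.4},{"dx": 0,"dy": 0,"dz": 0,"rx": 0,"ry": 0,"rz": 0,"claw": 0.4},{"dx": 0,"dy": 0,"dz": 0,"rx": 0,"ry": 0,"rz": 0,"claw": 0.4},{"dx": 0,"dy": 0,"dz": -0.1,"rx": 0,"ry": 0,"rz": 0,"claw": 0.4},{"dx": 0,"dy": 0,"dz": -0.3,"rx": 0,"ry": 0,"rz": 0,"claw": 0.4},{"dx": 0,"dy": 0,"dz": -0.4,"rx": 0,"ry": 0,"rz": 0,"claw": 0.4},{"dx": 0,"dy": 0,"dz": -0.4,"rx": 0,"ry": 0,"rz": 0,"claw": 0.4},{"dx": 0,"dy": 0,"dz": -0.2,"rx": 0,"ry": 0,"rz": 0,"claw": 0},{"dx": 0,"dy": 0,"dz": 0,"rx": 0,"ry": 0,"rz": 0,"claw": 0}])

```text
time_s: 23.95
ee_pos: [0.562, 0.1564, 0.2236]
eef_rot: [3.141, -0.006, 0.231]
force: [0.7, 0.3, -0.1]
grip_width: 0.0689
grip_force: 0.0
```

Run:
```python
from h import *
jars(box=(.48,.66,-.40,.0)); o=telemetry.get_obs(); print(o["ee_pos"])
rows([.547,-.3195,.22],-24,14)
```

```text
top px [347 186] rect [ 640. -320.] [44. 43.] 68 lid (640.6788940429688, -319.72149658203125) col [ 61. 128.  69.]
top px [308 193] rect [ 614. -203.] [42. 43.] 73 lid (614.9530639648438, -203.56468200683594) col [ 63. 133.  73.]
top px [346 216] rect [ 548. -318.] [42. 43.] 67 lid (548.2000122070312, -318.510009765625) col [172.  173.5 178.5]
top px [252 228] rect [503. -41.] [41. 42.] 74 lid (503.62298583984375, -40.40309524536133) col [ 69. 138.  77.]
scene px [257 218] rect [501. -44.] [45. 43.] 84 lid (504.5920104980469, -44.2897834777832) col [ 52. 115.  70.]
scene px [318 223] rect [ 611. -205.] [44. 42.] 74 lid (613.3445434570312, -206.0286102294922) col [37.5 97.5 45. ]
scene px [354 237] rect [ 639. -323.] [43. 42.] 61 lid (640.56396484375, -323.0538330078125) col [ 55. 112.  71.]
scene px [335 256] rect [ 546. -321.] [43. 42.] 66 lid (546.6340942382812, -320.5350036621094) col [115. 102.  95.]
[0.561 0.156 0.22 ]
14 rows d [ 0.014  0.346 -0.   ] r [-0.   -0.    0.03]
```

Call:
step_arm(plan=[{"dx": 0.014,"dy": 0.346,"dz": 0,"rx": 0,"ry": 0,"rz": 0.03,"claw": 0},{"dx": 0.014,"dy": 0.346,"dz": 0,"rx": 0,"ry": 0,"rz": 0.03,"claw": 0},{"dx": 0.014,"dy": 0.346,"dz": 0,"rx": 0,"ry": 0,"rz": 0.03,"claw": 0},{"dx": 0.014,"dy": 0.346,"dz": 0,"rx": 0,"ry": 0,"rz": 0.03,"claw": 0},{"dx": 0.014,"dy": 0.346,"dz": 0,"rx": 0,"ry": 0,"rz": 0.03,"claw": 0},{"dx": 0.014,"dy": 0.346,"dz": 0,"rx": 0,"ry": 0,"rz": 0.03,"claw": 0},{"dx": 0.014,"dy": 0.346,"dz": 0,"rx": 0,"ry": 0,"rz": 0.03,"claw": 0}])

```text
time_s: 24.75
ee_pos: [0.5918, -0.0844, 0.2179]
eef_rot: [-3.141, 0.003, -0.101]
force: [0.6, 0.1, -1.1]
grip_width: 0.094
grip_force: 0.0
```

Call:
step_arm(plan=[{"dx": 0.014,"dy": 0.346,"dz": 0,"rx": 0,"ry": 0,"rz": 0.03,"claw": 0},{"dx": 0.014,"dy": 0.346,"dz": 0,"rx": 0,"ry": 0,"rz": 0.03,"claw": 0},{"dx": 0.014,"dy": 0.346,"dz": 0,"rx": 0,"ry": 0,"rz": 0.03,"claw": 0},{"dx": 0.014,"dy": 0.346,"dz": 0,"rx": 0,"ry": 0,"rz": 0.03,"claw": 0},{"dx": 0.014,"dy": 0.346,"dz": 0,"rx": 0,"ry": 0,"rz": 0.03,"claw": 0},{"dx": 0.014,"dy": 0.346,"dz": 0,"rx": 0,"ry": 0,"rz": 0.03,"claw": 0},{"dx": 0.014,"dy": 0.346,"dz": 0,"rx": 0,"ry": 0,"rz": 0.03,"claw": 0},{"dx": 0,"dy": 0,"dz": 0.4,"rx": 0,"ry": 0,"rz": 0,"claw": 0},{"dx": 0,"dy": 0,"dz": 0.4,"rx": 0,"ry": 0,"rz": 0,"claw": 0},{"dx": 0,"dy": 0,"dz": 0,"rx": 0,"ry": 0,"rz": 0,"claw": 0}])

```text
time_s: 25.75
ee_pos: [0.5418, -0.3182, 0.1329]
eef_rot: [-3.14, 0.011, -0.429]
force: [-0.8, 0.9, -0.3]
grip_width: 0.0939
grip_force: 0.0
```

Run:
```python
from h import *
jars(("scene",),box=(.48,.60,-.40,-.25)); o=telemetry.get_obs(); print(o["ee_pos"])
rows([.547,-.3195,.031],-24,5)
```

```text
scene px [335 256] rect [ 546. -322.] [41. 44.] 66 lid (546.5933227539062, -320.6642150878906) col [107.  91.  89.]
[ 0.543 -0.319  0.137]
5 rows d [ 0.008 -0.002  0.212] r [-0.     0.001 -0.001]
```

Call:
step_arm(plan=[{"dx": 0.02,"dy": 0,"dz": 0.25,"rx": 0,"ry": 0,"rz": 0,"claw": 0},{"dx": 0.02,"dy": 0,"dz": 0.25,"rx": 0,"ry": 0,"rz": 0,"claw": 0},{"dx": 0,"dy": 0,"dz": 0.25,"rx": 0,"ry": 0,"rz": 0,"claw": 0},{"dx": 0,"dy": 0,"dz": 0.2,"rx": 0,"ry": 0,"rz": 0,"claw": 0},{"dx": 0,"dy": 0,"dz": 0.08,"rx": 0,"ry": 0,"rz": 0,"claw": 0},{"dx": 0,"dy": 0,"dz": 0,"rx": 0,"ry": 0,"rz": 0,"claw": 0}])

```text
time_s: 26.4
ee_pos: [0.5484, -0.3213, 0.0372]
eef_rot: [3.142, -0.0, -0.428]
force: [-0.9, -0.3, -0.3]
grip_width: 0.094
grip_force: 0.0
```

Call:
step_arm(plan=[{"dx": 0,"dy": 0,"dz": 0,"rx": 0,"ry": 0,"rz": 0,"claw": 1},{"dx": 0,"dy": 0,"dz": 0,"rx": 0,"ry": 0,"rz": 0,"claw": 1},{"dx": 0,"dy": 0,"dz": 0,"rx": 0,"ry": 0,"rz": 0,"claw": 1},{"dx": 0,"dy": 0,"dz": 0,"rx": 0,"ry": 0,"rz": 0,"claw": 1},{"dx": 0,"dy": 0,"dz": 0,"rx": 0,"ry": 0,"rz": 0,"claw": 1},{"dx": 0,"dy": 0,"dz": 0,"rx": 0,"ry": 0,"rz": 0,"claw": 1},{"dx": 0,"dy": 0,"dz": 0,"rx": 0,"ry": 0,"rz": 0,"claw": 1},{"dx": 0,"dy": 0,"dz": 0,"rx": 0,"ry": 0,"rz": 0,"claw": 1}], grip_force=20)

```text
time_s: 27.2
ee_pos: [0.5481, -0.3213, 0.0366]
eef_rot: [-3.142, -0.0, -0.429]
force: [0.0, 0.8, 1.1]
grip_width: 0.0418
grip_force: 20.0
```

Call:
step_arm(plan=[{"dx": 0,"dy": 0,"dz": -0.1,"rx": 0,"ry": 0,"rz": 0,"claw": 1},{"dx": 0,"dy": 0,"dz": -0.3,"rx": 0,"ry": 0,"rz": 0,"claw": 1},{"dx": 0,"dy": 0,"dz": -0.4,"rx": 0,"ry": 0,"rz": 0,"claw": 1},{"dx": 0,"dy": 0,"dz": -0.4,"rx": 0,"ry": 0,"rz": 0,"claw": 1},{"dx": 0,"dy": 0,"dz": -0.4,"rx": 0,"ry": 0,"rz": 0,"claw": 1},{"dx": 0,"dy": 0,"dz": -0.3,"rx": 0,"ry": 0,"rz": 0,"claw": 1},{"dx": 0,"dy": 0,"dz": 0,"rx": 0,"ry": 0,"rz": 0,"claw": 1}])

```text
time_s: 27.9
ee_pos: [0.5491, -0.3219, 0.2322]
eef_rot: [3.14, -0.008, -0.429]
force: [0.4, 0.3, -0.6]
grip_width: 0.0418
grip_force: 20.0
```

Run:
```python
from h import *
rows([.545,.228,.22],13.3,16)
c=viewer.camera("top"); W=cloud(c); im=c["img"].astype(int)
m=(abs(W[...,2]-.1055)<.012)&(W[...,0]>.49)&(W[...,0]<.62)&(W[...,1]>.1)&(W[...,1]<.3)&(im.min(-1)>110)
k,l,st,ce=cv2.connectedComponentsWithStats(m.astype(np.uint8))
for i in range(1,k):
  if st[i,4]>40: print(st[i],W[l==i].mean(0),np.ptp(W[l==i],0))
```

```text
16 rows d [-0.044 -0.347  0.007] r [ 0.    -0.    -0.026]
[173 197  14  14 154] [0.563 0.157 0.104] [0.037 0.037 0.011]
```

Call:
step_arm(plan=[{"dx": -0.044,"dy": -0.347,"dz": 0,"rx": 0,"ry": 0,"rz": -0.026,"claw": 1},{"dx": -0.044,"dy": -0.347,"dz": 0,"rx": 0,"ry": 0,"rz": -0.026,"claw": 1},{"dx": -0.044,"dy": -0.347,"dz": 0,"rx": 0,"ry": 0,"rz": -0.026,"claw": 1},{"dx": -0.044,"dy": -0.347,"dz": 0,"rx": 0,"ry": 0,"rz": -0.026,"claw": 1},{"dx": -0.044,"dy": -0.347,"dz": 0,"rx": 0,"ry": 0,"rz": -0.026,"claw": 1},{"dx": -0.044,"dy": -0.347,"dz": 0,"rx": 0,"ry": 0,"rz": -0.026,"claw": 1},{"dx": -0.044,"dy": -0.347,"dz": 0,"rx": 0,"ry": 0,"rz": -0.026,"claw": 1},{"dx": -0.044,"dy": -0.347,"dz": 0,"rx": 0,"ry": 0,"rz": -0.026,"claw": 1}])

```text
time_s: 28.75
ee_pos: [0.5918, -0.0447, 0.2252]
eef_rot: [-3.142, 0.002, -0.1]
force: [0.2, -1.0, -0.3]
grip_width: 0.0419
grip_force: 20.0
```

Call:
step_arm(plan=[{"dx": -0.044,"dy": -0.347,"dz": 0,"rx": 0,"ry": 0,"rz": -0.026,"claw": 1},{"dx": -0.044,"dy": -0.347,"dz": 0,"rx": 0,"ry": 0,"rz": -0.026,"claw": 1},{"dx": -0.044,"dy": -0.347,"dz": 0,"rx": 0,"ry": 0,"rz": -0.026,"claw": 1},{"dx": -0.044,"dy": -0.347,"dz": 0,"rx": 0,"ry": 0,"rz": -0.026,"claw": 1},{"dx": -0.044,"dy": -0.347,"dz": 0,"rx": 0,"ry": 0,"rz": -0.026,"claw": 1},{"dx": -0.044,"dy": -0.347,"dz": 0,"rx": 0,"ry": 0,"rz": -0.026,"claw": 1},{"dx": -0.044,"dy": -0.347,"dz": 0,"rx": 0,"ry": 0,"rz": -0.026,"claw": 1},{"dx": -0.044,"dy": -0.347,"dz": 0,"rx": 0,"ry": 0,"rz": -0.026,"claw": 1},{"dx": 0,"dy": 0,"dz": 0,"rx": 0,"ry": 0,"rz": 0,"claw": 1},{"dx": 0,"dy": 0,"dz": 0,"rx": 0,"ry": 0,"rz": 0,"claw": 1}])

```text
time_s: 29.75
ee_pos: [0.5455, 0.2286, 0.2255]
eef_rot: [3.141, 0.002, 0.226]
force: [-0.1, 0.0, -0.2]
grip_width: 0.0416
grip_force: 20.0
```

Run:
```python
from h import *
rows([.545,.228,.084],13.3,1)
```

```text
1 rows d [-0.004  0.004  1.415] r [ 0.     0.001 -0.004]
```

Call:
step_arm(plan=[{"dx": 0,"dy": 0,"dz": 0.25,"rx": 0,"ry": 0,"rz": 0,"claw": 1},{"dx": 0,"dy": 0,"dz": 0.25,"rx": 0,"ry": 0,"rz": 0,"claw": 1},{"dx": 0,"dy": 0,"dz": 0.25,"rx": 0,"ry": 0,"rz": 0,"claw": 1},{"dx": 0,"dy": 0,"dz": 0.25,"rx": 0,"ry": 0,"rz": 0,"claw": 1},{"dx": 0,"dy": 0,"dz": 0.2,"rx": 0,"ry": 0,"rz": 0,"claw": 1},{"dx": 0,"dy": 0,"dz": 0.1,"rx": 0,"ry": 0,"rz": 0,"claw": 1},{"dx": 0,"dy": 0,"dz": 0.06,"rx": 0,"ry": 0,"rz": 0,"claw": 1},{"dx": 0,"dy": 0,"dz": 0.05,"rx": 0,"ry": 0,"rz": 0,"claw": 1},{"dx": 0,"dy": 0,"dz": 0.01,"rx": 0,"ry": 0,"rz": 0,"claw": 1},{"dx": 0,"dy": 0,"dz": 0,"rx": 0,"ry": 0,"rz": 0,"claw": 1}])

```text
time_s: 30.75
ee_pos: [0.5462, 0.2285, 0.085]
eef_rot: [-3.142, -0.001, 0.225]
force: [-0.4, -0.8, -1.0]
grip_width: 0.0415
grip_force: 20.0
```

Call:
step_arm(plan=[{"dx": 0,"dy": 0,"dz": 0,"rx": 0,"ry": 0,"rz": 0,"claw": 0.4},{"dx": 0,"dy": 0,"dz": 0,"rx": 0,"ry": 0,"rz": 0,"claw": 0.4},{"dx": 0,"dy": 0,"dz": 0,"rx": 0,"ry": 0,"rz": 0,"claw": 0.4},{"dx": 0,"dy": 0,"dz": 0,"rx": 0,"ry": 0,"rz": 0,"claw": 0.4},{"dx": 0,"dy": 0,"dz": -0.1,"rx": 0,"ry": 0,"rz": 0,"claw": 0.4},{"dx": 0,"dy": 0,"dz": -0.3,"rx": 0,"ry": 0,"rz": 0,"claw": 0.4},{"dx": 0,"dy": 0,"dz": -0.4,"rx": 0,"ry": 0,"rz": 0,"claw": 0.4},{"dx": 0,"dy": 0,"dz": -0.4,"rx": 0,"ry": 0,"rz": 0,"claw": 0.4},{"dx": 0,"dy": 0,"dz": -0.4,"rx": 0,"ry": 0,"rz": 0,"claw": 1},{"dx": 0,"dy": 0,"dz": -0.2,"rx": 0,"ry": 0,"rz": 0,"claw": 1}])

```text
time_s: 31.75
ee_pos: [0.5464, 0.2287, 0.2694]
eef_rot: [-3.141, -0.005, 0.225]
force: [1.2, 0.1, -1.3]
grip_width: 0.0437
grip_force: 0.0
```

Run:
```python
from h import *
bx=np.array([np.cos(np.radians(13.3)),np.sin(np.radians(13.3))]);B=np.array([bx,[-bx[1],bx[0]]])
c=viewer.camera("top"); W=cloud(c); L=(W[...,:2]-[.551,.206])@B.T
m=(W[...,2]>.26)&(W[...,2]<.31)&(L[...,0]>.07)&(L[...,0]<.2)&(abs(L[...,1])<.15)
p=L[m]; print("lid top bx",np.percentile(p[:,0],[2,50,98]),"by",np.percentile(p[:,1],[2,98]),np.percentile(W[m][:,2],[50,98]))
m=(L[...,0]>.1)&(L[...,0]<.35)&(L[...,1]>-.1)&(L[...,1]<.35)&(W[...,2]>.3); print("tall",W[m].max(0) if m.any() else None)
m=(L[...,0]>.13)&(L[...,0]<.35)&(L[...,1]>-.2)&(L[...,1]<.35)&(W[...,2]>.1); print("behind",L[m].min(0),L[m].max(0),W[m][:,2].max())
im=c["img"].astype(int)
m=(abs(W[...,2]-.1055)<.012)&(abs(L[...,0])<.07)&(abs(L[...,1])<.1)&(im.min(-1)>110)
k,l,st,ce=cv2.connectedComponentsWithStats(m.astype(np.uint8))
for i in range(1,k):
  if st[i,4]>20: print(st[i],L[l==i].mean(0),W[l==i].mean(0))
save(c,"t6.png",(60,110,260,280),3)
for q in ([.16,-.03],):
  t=np.array([.551,.206])+np.array(q)@B; print(t)
  rows([*t,.36],13.3,8)
```

```text
lid top bx [0.072 0.087 0.107] by [-0.116  0.035] [0.29  0.296]
tall None
behind [ 0.131 -0.2  ] [0.29  0.194] 0.2919485337191993
[176 197  11  14 122] [-0.    -0.054] [0.563 0.154 0.104]
[0.714 0.214]
8 rows d [ 0.199  0.066 -0.11 ] r [-0.    -0.001 -0.001]
```

View pics/t6.png

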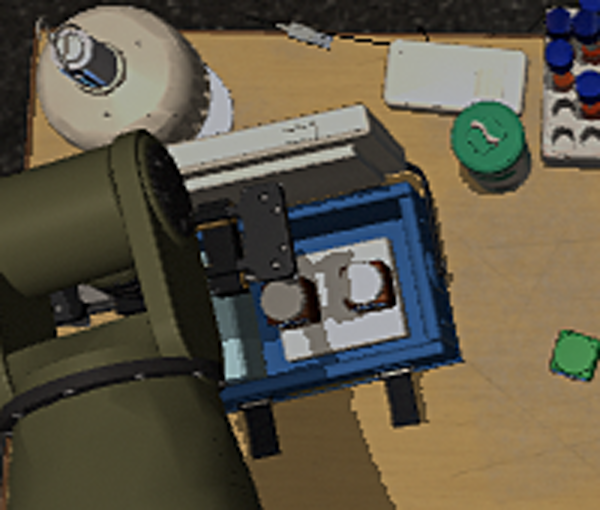

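Call:
step_arm(plan=[{"dx": 0,"dy": 0,"dz": -0.35,"rx": 0,"ry": 0,"rz": 0,"claw": 1},{"dx": 0,"dy": 0,"dz": -0.35,"rx": 0,"ry": 0,"rz": 0,"claw": 1},{"dx": 0,"dy": 0,"dz": -0.2,"rx": 0,"ry": 0,"rz": 0,"claw": 1},{"dx": 0.2,"dy": 0.09,"dz": 0,"rx": 0,"ry": 0,"rz": 0,"claw": 1},{"dx": 0.25,"dy": 0.09,"dz": 0,"rx": 0,"ry": 0,"rz": 0,"claw": 1},{"dx": 0.25,"dy": 0.09,"dz": 0,"rx": 0,"ry": 0,"rz": 0,"claw": 1},{"dx": 0.25,"dy": 0.09,"dz": 0,"rx": 0,"ry": 0,"rz": 0,"claw": 1},{"dx": 0.25,"dy": 0.09,"dz": 0,"rx": 0,"ry": 0,"rz": 0,"claw": 1},{"dx": 0.18,"dy": 0.09,"dz": 0,"rx": 0,"ry": 0,"rz": 0,"claw": 1},{"dx": 0,"dy": 0,"dz": 0,"rx": 0,"ry": 0,"rz": 0,"claw": 1}])

```text
time_s: 32.8
ee_pos: [0.6939, 0.2056, 0.3525]
eef_rot: [3.141, 0.002, 0.223]
force: [0.6, -0.2, -1.4]
grip_width: 0.0003
grip_force: 0.0
```

Run:
```python
from h import *
o=telemetry.get_obs(); print(o["ee_pos"],o["qpos"],o["grip_width"])
B=np.array([[.973,.23],[-.23,.973]]); print("box",B@(o["ee_pos"][:2]-[.551,.206]))
```

```text
[0.694 0.206 0.352] [ 0.238  0.717  0.617 -0.     1.81   1.585] 0.0003276875322844486
box [ 0.139 -0.033]
```

Call:
step_arm(plan=[{"dx": 0,"dy": 0,"dz": 0.25,"rx": 0,"ry": 0,"rz": 0,"claw": 1},{"dx": 0,"dy": 0,"dz": 0.25,"rx": 0,"ry": 0,"rz": 0,"claw": 1},{"dx": 0,"dy": 0,"dz": 0.25,"rx": 0,"ry": 0,"rz": 0,"claw": 1},{"dx": 0,"dy": 0,"dz": 0,"rx": 0,"ry": 0,"rz": 0,"claw": 1}])

```text
time_s: 33.2
ee_pos: [0.691, 0.2067, 0.2763]
eef_rot: [3.142, 0.006, 0.225]
force: [-0.3, -0.9, -0.2]
grip_width: 0.0005
grip_force: 0.0
```

Call:
step_arm(plan=[{"dx": -0.1,"dy": 0,"dz": 0,"rx": 0,"ry": 0,"rz": 0,"claw": 1},{"dx": -0.1,"dy": 0,"dz": 0,"rx": 0,"ry": 0,"rz": 0,"claw": 1},{"dx": -0.1,"dy": 0,"dz": 0,"rx": 0,"ry": 0,"rz": 0,"claw": 1},{"dx": -0.1,"dy": 0,"dz": 0,"rx": 0,"ry": 0,"rz": 0,"claw": 1},{"dx": -0.1,"dy": 0,"dz": 0,"rx": 0,"ry": 0,"rz": 0,"claw": 1},{"dx": -0.1,"dy": 0,"dz": 0,"rx": 0,"ry": 0,"rz": 0,"claw": 1},{"dx": -0.1,"dy": 0,"dz": 0,"rx": 0,"ry": 0,"rz": 0,"claw": 1},{"dx": 0,"dy": 0,"dz": 0,"rx": 0,"ry": 0,"rz": 0,"claw": 1},{"dx": 0,"dy": 0,"dz": 0,"rx": 0,"ry": 0,"rz": 0,"claw": 1},{"dx": 0,"dy": 0,"dz": 0,"rx": 0,"ry": 0,"rz": 0,"claw": 1}])

```text
time_s: 34.2
ee_pos: [0.6246, 0.1912, 0.2801]
eef_rot: [-3.142, -0.001, 0.225]
force: [-0.2, -0.1, 0.3]
grip_width: 0.0009
grip_force: 0.0
```

Run:
```python
from h import *
c=viewer.camera("scene"); save(c,"s7.png",(150,70,290,220),4); W=cloud(c)
m=(W[...,0]>.42)&(W[...,0]<.75)&(W[...,1]>.05)&(W[...,1]<.4)&(c["img"].min(-1)>130); print(np.percentile(W[m][:,2],[5,50,95]),m.sum())
```

```text
[0.001 0.254 0.284] 1116
```

View pics/s7.png

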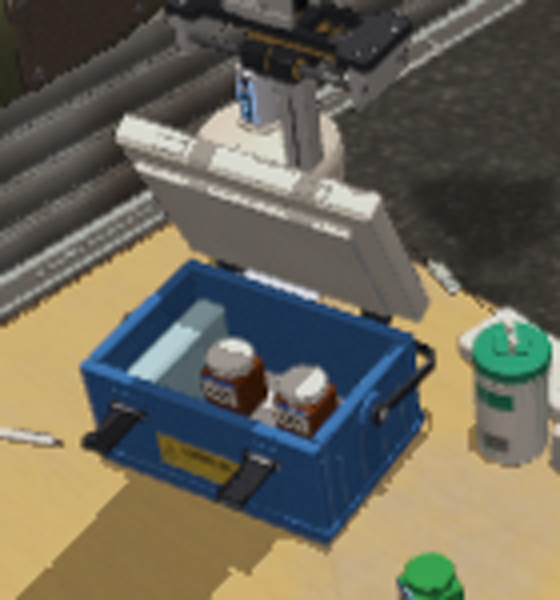

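Call:
step_arm(plan=[{"dx": 0,"dy": 0,"dz": -0.1,"rx": 0,"ry": 0,"rz": 0,"claw": 1},{"dx": 0,"dy": 0,"dz": -0.1,"rx": 0,"ry": 0,"rz": 0,"claw": 1},{"dx": 0,"dy": 0,"dz": 0,"rx": 0,"ry": 0,"rz": 0,"claw": 1},{"dx": 0,"dy": 0,"dz": 0,"rx": 0,"ry": 0,"rz": 0,"claw": 1},{"dx": 0,"dy": 0,"dz": 0,"rx": 0,"ry": 0,"rz": 0,"claw": 1},{"dx": 0,"dy": 0,"dz": 0,"rx": 0,"ry": 0,"rz": 0,"claw": 1},{"dx": 0,"dy": 0,"dz": 0,"rx": 0,"ry": 0,"rz": 0,"claw": 1},{"dx": 0,"dy": 0,"dz": 0,"rx": 0,"ry": 0,"rz": 0,"claw": 1},{"dx": 0,"dy": 0,"dz": 0,"rx": 0,"ry": 0,"rz": 0,"claw": 1},{"dx": 0,"dy": 0,"dz": 0,"rx": 0,"ry": 0,"rz": 0,"claw": 1}])

```text
time_s: 35.25
ee_pos: [0.6243, 0.191, 0.2995]
eef_rot: [-3.142, 0.0, 0.225]
force: [-0.6, 0.1, -0.2]
grip_width: 0.0006
grip_force: 0.0
```

```bash
cat > lid.py <<'E'
from h import *
B=np.array([[.973,.23],[-.23,.973]])
for n in("scene","top"):
    c=viewer.camera(n); W=cloud(c); L=(W[...,:2]-[.551,.206])@B.T
    m=(abs(L[...,0])<.09)&(abs(L[...,1])<.11)&(c["img"].min(-1)>100)&(W[...,2]>.09)&(W[...,2]<.28)
    p=np.c_[L[m],W[m][:,2]]; print(n,m.sum())
    for a in(-.08,-.04,0,.04,.07):
        q=p[abs(p[:,0]-a)<.012]; print(a,len(q),np.percentile(q[:,2],[5,50,95]) if len(q) else "")
E
python3 lid.py
```

```text
scene 894
-0.08 2 [0.092 0.092 0.092]
-0.04 17 [0.09  0.091 0.093]
0 547 [0.097 0.26  0.268]
0.04 13 [0.09  0.091 0.093]
0.07 0 
top 749
-0.08 6 [0.093 0.096 0.099]
-0.04 0 
0 317 [0.101 0.257 0.267]
0.04 116 [0.213 0.227 0.235]
0.07 43 [0.171 0.181 0.195]
```

Call:
step_arm(plan=[{"dx": -0.2,"dy": 0,"dz": 0,"rx": 0,"ry": 0,"rz": 0,"claw": 1},{"dx": 0,"dy": 0,"dz": 0,"rx": 0,"ry": 0,"rz": 0,"claw": 1},{"dx": 0,"dy": 0,"dz": 0,"rx": 0,"ry": 0,"rz": 0,"claw": 1},{"dx": 0,"dy": 0,"dz": 0,"rx": 0,"ry": 0,"rz": 0,"claw": 1},{"dx": 0,"dy": 0,"dz": 0,"rx": 0,"ry": 0,"rz": 0,"claw": 1},{"dx": 0,"dy": 0,"dz": 0,"rx": 0,"ry": 0,"rz": 0,"claw": 1},{"dx": 0,"dy": 0,"dz": 0,"rx": 0,"ry": 0,"rz": 0,"claw": 1},{"dx": 0,"dy": 0,"dz": 0,"rx": 0,"ry": 0,"rz": 0,"claw": 1},{"dx": 0,"dy": 0,"dz": 0,"rx": 0,"ry": 0,"rz": 0,"claw": 1}])

```text
time_s: 36.25
ee_pos: [0.6048, 0.1866, 0.2995]
eef_rot: [3.142, 0.0, 0.225]
force: [-0.2, -0.3, 0.3]
grip_width: 0.0003
grip_force: 0.0
```

```bash
python3 lid.py
```

```text
scene 2320
-0.08 446 [0.127 0.141 0.145]
-0.04 319 [0.142 0.146 0.149]
0 310 [0.143 0.146 0.15 ]
0.04 295 [0.143 0.146 0.149]
0.07 203 [0.14  0.143 0.147]
top 1310
-0.08 158 [0.139 0.145 0.15 ]
-0.04 180 [0.145 0.149 0.153]
0 351 [0.145 0.149 0.153]
0.04 67 [0.142 0.147 0.151]
0.07 86 [0.143 0.146 0.15 ]
```

Run:
```python
from h import *
rows([.4145,.2413,.30],13.4,6)
c=viewer.camera("top"); W=cloud(c); im=c["img"].astype(int)
for nm,(u0,u1,v0,v1) in dict(L=(135,160,238,268),R=(182,206,228,257)).items():
    s=np.zeros(im.shape[:2],bool); s[v0:v1,u0:u1]=1; s&=(im.max(-1)<75)&(W[...,2]>.06); p=W[s]
    if len(p)>20: r=cv2.minAreaRect(p[:,:2].astype(np.float32)*1000); print(nm,len(p),r,np.median(p,0))
```

```text
6 rows d [-0.288 -0.161 -0.001] r [-0.    -0.    -0.001]
L 689 ((448.45245361328125, 133.66409301757812), (157.36769104003906, 43.800872802734375), 63.43938446044922) [0.427 0.087 0.604]
R 209 ((460.8872375488281, 109.19062805175781), (55.550621032714844, 78.38098907470703), 14.01619815826416) [0.463 0.116 0.092]
```

Call:
step_arm(plan=[{"dx": -0.288,"dy": -0.161,"dz": 0,"rx": 0,"ry": 0,"rz": 0,"claw": 0.4},{"dx": -0.288,"dy": -0.161,"dz": 0,"rx": 0,"ry": 0,"rz": 0,"claw": 0.4},{"dx": -0.288,"dy": -0.161,"dz": 0,"rx": 0,"ry": 0,"rz": 0,"claw": 0.4},{"dx": -0.288,"dy": -0.161,"dz": 0,"rx": 0,"ry": 0,"rz": 0,"claw": 0.4},{"dx": -0.288,"dy": -0.161,"dz": 0,"rx": 0,"ry": 0,"rz": 0,"claw": 0.4},{"dx": -0.288,"dy": -0.161,"dz": 0,"rx": 0,"ry": 0,"rz": 0,"claw": 0.4},{"dx": 0,"dy": 0,"dz": 0.4,"rx": 0,"ry": 0,"rz": 0,"claw": 0.4},{"dx": 0,"dy": 0,"dz": 0.4,"rx": 0,"ry": 0,"rz": 0,"claw": 0.4},{"dx": 0,"dy": 0,"dz": 0.4,"rx": 0,"ry": 0,"rz": 0,"claw": 0.4},{"dx": 0,"dy": 0,"dz": 0,"rx": 0,"ry": 0,"rz": 0,"claw": 0.4}])

```text
time_s: 37.4
ee_pos: [0.4129, 0.2413, 0.1757]
eef_rot: [3.14, 0.007, 0.225]
force: [0.3, 0.3, 0.5]
grip_width: 0.0563
grip_force: 0.0
```

Run:
```python
from h import *
rows([.4145,.2413,.088],13.4,1); print(telemetry.get_obs()["ee_pos"])
c=viewer.camera("scene"); save(c,"s8.png",(150,110,270,210),5)
```

```text
1 rows d [0.022 0.002 0.877] r [ 0.001  0.005 -0.006]
[0.413 0.241 0.176]
```

View pics/s8.png

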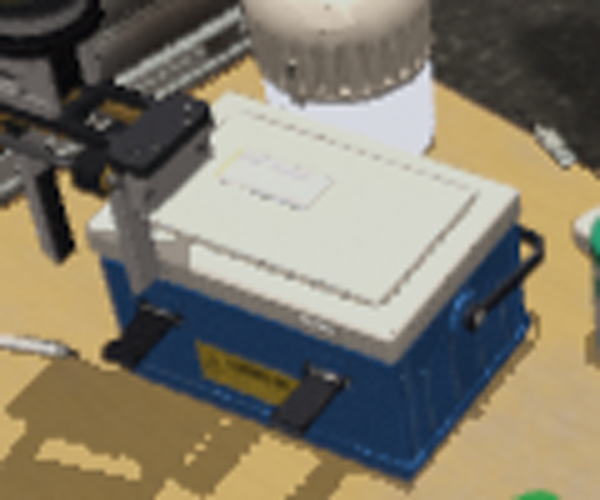

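Lid shut, both latches level, fingers straddling the left latch from above. Descend and pinch lightly.

Call:
step_arm(plan=[{"dx": 0.02,"dy": 0,"dz": 0.2,"rx": 0,"ry": 0,"rz": 0,"claw": 0.4},{"dx": 0,"dy": 0,"dz": 0.25,"rx": 0,"ry": 0,"rz": 0,"claw": 0.4},{"dx": 0,"dy": 0,"dz": 0.25,"rx": 0,"ry": 0,"rz": 0,"claw": 0.4},{"dx": 0,"dy": 0,"dz": 0.15,"rx": 0,"ry": 0,"rz": 0,"claw": 0.4},{"dx": 0,"dy": 0,"dz": 0.02,"rx": 0,"ry": 0,"rz": 0,"claw": 0.4},{"dx": 0,"dy": 0,"dz": 0,"rx": 0,"ry": 0,"rz": 0,"claw": 0.4}])

```text
time_s: 38.05
ee_pos: [0.4178, 0.2431, 0.0943]
eef_rot: [-3.141, -0.002, 0.225]
force: [-0.0, 0.2, 0.6]
grip_width: 0.0563
grip_force: 0.0
```

Call:
step_arm(plan=[{"dx": 0,"dy": 0,"dz": 0,"rx": 0,"ry": 0,"rz": 0,"claw": 1},{"dx": 0,"dy": 0,"dz": 0,"rx": 0,"ry": 0,"rz": 0,"claw": 1},{"dx": 0,"dy": 0,"dz": 0,"rx": 0,"ry": 0,"rz": 0,"claw": 1},{"dx": 0,"dy": 0,"dz": 0,"rx": 0,"ry": 0,"rz": 0,"claw": 1},{"dx": 0,"dy": 0,"dz": 0,"rx": 0,"ry": 0,"rz": 0,"claw": 1},{"dx": 0,"dy": 0,"dz": 0,"rx": 0,"ry": 0,"rz": 0,"claw": 1}], grip_force=4)

```text
time_s: 38.65
ee_pos: [0.4169, 0.2425, 0.0926]
eef_rot: [3.141, -0.0, 0.225]
force: [1.6, -1.9, 0.9]
grip_width: 0.024
grip_force: 4.0
```

Run:
```python
from h import *
r,e=28,3.5; pos=lambda t:np.array([r*np.sin(t)+e*np.cos(t),r*np.cos(t)-e*np.sin(t)])
T=np.linspace(1.57,.45,11); P=np.array([pos(t) for t in T]); D=np.diff(P,axis=0)
print((np.c_[-D[:,0],-D[:,1]]/100).round(3).tolist()); print(telemetry.get_obs())
```

```text
[[-0.002, -0.032], [0.001, -0.032], [0.005, -0.031], [0.008, -0.03], [0.012, -0.029], [0.015, -0.028], [0.018, -0.026], [0.021, -0.024], [0.023, -0.021], [0.026, -0.019]]
{'time_s': 38.65, 'qpos': array([ 0.451,  0.308,  1.842, -0.   ,  0.992,  1.797]), 'joint_vel': array([ 0.002,  0.001,  0.   ,  0.002, -0.001,  0.   ]), 'tau': array([  1.289, -47.588, -29.325,   0.602,  -0.103,   0.045]), 'ee_pos': array([0.417, 0.242, 0.093]), 'eef_rot': array([ 3.141, -0.   ,  0.225]), 'force': array([ 1.596, -1.859,  0.873]), 'moment': array([-0.514, -0.061,  0.07 ]), 'grip_force': 4.005029238760471, 'grip_width': 0.024046333396029004}
```

Call:
step_arm(plan=[{"dx": 0,"dy": 0,"dz": -0.03,"rx": 0,"ry": 0,"rz": 0,"claw": 1},{"dx": 0,"dy": 0,"dz": -0.03,"rx": 0,"ry": 0,"rz": 0,"claw": 1},{"dx": 0.005,"dy": 0,"dz": -0.03,"rx": 0,"ry": 0,"rz": 0,"claw": 1},{"dx": 0.008,"dy": 0,"dz": -0.03,"rx": 0,"ry": 0,"rz": 0,"claw": 1},{"dx": 0.012,"dy": 0,"dz": -0.028,"rx": 0,"ry": 0,"rz": 0,"claw": 1},{"dx": 0.014,"dy": 0,"dz": -0.026,"rx": 0,"ry": 0,"rz": 0,"claw": 1},{"dx": 0.016,"dy": 0,"dz": -0.025,"rx": 0,"ry": 0,"rz": 0,"claw": 1},{"dx": 0.019,"dy": 0,"dz": -0.022,"rx": 0,"ry": 0,"rz": 0,"claw": 1},{"dx": 0.021,"dy": 0,"dz": -0.02,"rx": 0,"ry": 0,"rz": 0,"claw": 1},{"dx": 0.022,"dy": 0,"dz": -0.017,"rx": 0,"ry": 0,"rz": 0,"claw": 1}])

```text
time_s: 39.65
ee_pos: [0.4282, 0.2452, 0.1185]
eef_rot: [3.142, 0.0, 0.225]
force: [-1.8, -5.4, -0.7]
grip_width: 0.0247
grip_force: 4.0
```

Run:
```python
from h import *
o=telemetry.get_obs(); print(o["ee_pos"],o["grip_width"],o["force"])
c=viewer.camera("scene"); save(c,"s9.png",(150,110,270,210),5)
```

```text
[0.428 0.245 0.119] 0.024705931230518806 [-1.839 -5.382 -0.665]
```

View pics/s9.png

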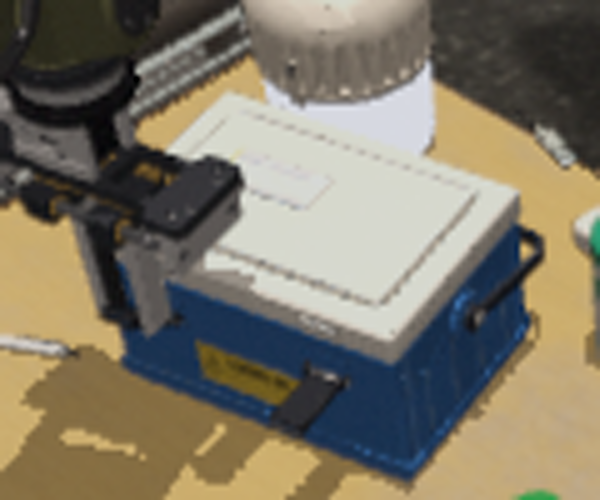

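Call:
step_arm(plan=[{"dx": 0,"dy": 0,"dz": 0,"rx": 0,"ry": 0,"rz": 0,"claw": 0.45},{"dx": 0,"dy": 0,"dz": 0,"rx": 0,"ry": 0,"rz": 0,"claw": 0.45},{"dx": 0,"dy": 0,"dz": 0,"rx": 0,"ry": 0,"rz": 0,"claw": 0.45},{"dx": -0.1,"dy": 0,"dz": -0.04,"rx": 0,"ry": 0,"rz": 0,"claw": 0.45},{"dx": -0.2,"dy": 0,"dz": -0.05,"rx": 0,"ry": 0,"rz": 0,"claw": 0.45},{"dx": -0.2,"dy": 0,"dz": -0.05,"rx": 0,"ry": 0,"rz": 0,"claw": 1},{"dx": 0,"dy": 0,"dz": 0,"rx": 0,"ry": 0,"rz": 0,"claw": 1},{"dx": 0,"dy": 0,"dz": 0,"rx": 0,"ry": 0,"rz": 0,"claw": 1},{"dx": 0,"dy": 0,"dz": 0,"rx": 0,"ry": 0,"rz": 0,"claw": 1},{"dx": 0,"dy": 0,"dz": 0,"rx": 0,"ry": 0,"rz": 0,"claw": 1}])

```text
time_s: 40.7
ee_pos: [0.3798, 0.2341, 0.1322]
eef_rot: [3.142, 0.0, 0.225]
force: [-0.2, -0.9, -0.2]
grip_width: 0.0151
grip_force: 0.0
```

Run:
```python
from h import *
o=telemetry.get_obs(); print(o["ee_pos"],o["grip_width"],o["force"])
c=viewer.camera("scene"); save(c,"s10.png",(150,110,270,210),5)
```

```text
[0.38  0.234 0.132] 0.015098769359686152 [-0.243 -0.879 -0.245]
```

View pics/s10.png

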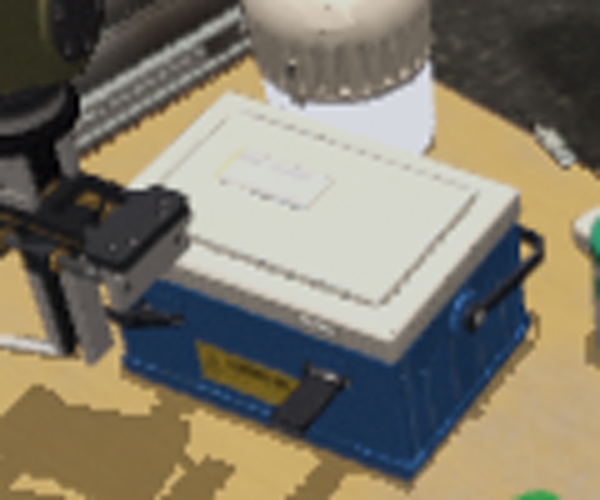

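```bash
cat > lat.py <<'E'
from h import *
B=np.array([[.973,.23],[-.23,.973]])
for n in("scene","top"):
    c=viewer.camera(n); W=cloud(c); im=c["img"].astype(int)
    for nm,H in dict(L=[.4417,.2477],R=[.4727,.1204]).items():
        L=(W[...,:2]-H)@B.T
        m=(abs(L[...,1])<.011)&(L[...,0]<-.006)&(L[...,0]>-.05)&(W[...,2]>.05)&(W[...,2]<.14)&(im.max(-1)<80)
        if m.sum()<4: print(n,nm,m.sum()); continue
        f=-L[m][:,0]; h=W[m][:,2]-.092; o=np.argsort(f); f,h=f[o],h[o]
        print(n,nm,m.sum(),"f,h",[(round(np.median(a)*1000),round(np.median(b)*1000)) for a,b in zip(np.array_split(f,5),np.array_split(h,5))],"theta",np.median(np.arctan2(f,h)))
E
python3 lat.py
```

```text
scene L 20 f,h [(9, 8), (19, 17), (29, 27), (30, 26), (35, 29)] theta 0.842434419808918
scene R 62 f,h [(9, -3), (17, -4), (26, -4), (34, -3), (40, -4)] theta 1.7382439436837847
top L 61 f,h [(8, 11), (13, 14), (17, 19), (22, 20), (26, 26)] theta 0.7422866620141606
top R 102 f,h [(9, -1), (17, -1), (24, 0), (31, -1), (38, 0)] theta 1.6230901583963733
```

Call:
step_arm(plan=[{"dx": 0,"dy": 0,"dz": 0.04,"rx": 0,"ry": 0,"rz": 0,"claw": 1},{"dx": 0.1,"dy": 0,"dz": 0,"rx": 0,"ry": 0,"rz": 0,"claw": 1},{"dx": 0.1,"dy": 0,"dz": 0,"rx": 0,"ry": 0,"rz": 0,"claw": 1},{"dx": 0.03,"dy": 0,"dz": -0.03,"rx": 0,"ry": 0,"rz": 0,"claw": 1},{"dx": 0.03,"dy": 0,"dz": -0.03,"rx": 0,"ry": 0,"rz": 0,"claw": 1},{"dx": 0.03,"dy": 0,"dz": -0.025,"rx": 0,"ry": 0,"rz": 0,"claw": 1},{"dx": 0.03,"dy": 0,"dz": -0.02,"rx": 0,"ry": 0,"rz": 0,"claw": 1},{"dx": 0.04,"dy": 0,"dz": -0.02,"rx": 0,"ry": 0,"rz": 0,"claw": 1},{"dx": 0.04,"dy": 0,"dz": -0.015,"rx": 0,"ry": 0,"rz": 0,"claw": 1},{"dx": 0.03,"dy": 0,"dz": -0.01,"rx": 0,"ry": 0,"rz": 0,"claw": 1}])

```text
time_s: 41.85
ee_pos: [0.4217, 0.2438, 0.1435]
eef_rot: [3.142, -0.0, 0.225]
force: [-0.4, 0.4, -0.3]
grip_width: 0.0007
grip_force: 0.0
```

```bash
python3 lat.py
```

```text
scene L 27 f,h [(9, 9), (15, 14), (29, 27), (31, 28), (32, 26)] theta 0.8345581942251776
scene R 59 f,h [(11, -4), (20, -4), (27, -6), (37, -4), (41, -3)] theta 1.7520973401081534
top L 19 f,h [(7, 10), (11, 13), (15, 17), (19, 17), (23, 23)] theta 0.7150159946518198
top R 99 f,h [(9, 0), (17, 0), (24, -2), (31, -1), (38, 0)] theta 1.5978252473248735
```

Call:
step_arm(plan=[{"dx": -0.2,"dy": 0,"dz": 0,"rx": 0,"ry": 0,"rz": 0,"claw": 1},{"dx": -0.15,"dy": 0,"dz": 0,"rx": 0,"ry": 0,"rz": 0,"claw": 1},{"dx": 0,"dy": 0,"dz": 0.13,"rx": 0,"ry": 0,"rz": 0,"claw": 1},{"dx": 0,"dy": 0,"dz": 0.13,"rx": 0,"ry": 0,"rz": 0,"claw": 1},{"dx": 0,"dy": 0,"dz": 0,"rx": 0,"ry": 0,"rz": 0,"claw": 1},{"dx": 0.08,"dy": 0,"dz": 0,"rx": 0,"ry": 0,"rz": 0,"claw": 1},{"dx": 0.06,"dy": 0,"dz": -0.02,"rx": 0,"ry": 0,"rz": 0,"claw": 1},{"dx": 0.03,"dy": 0,"dz": -0.025,"rx": 0,"ry": 0,"rz": 0,"claw": 1},{"dx": 0.03,"dy": 0,"dz": -0.025,"rx": 0,"ry": 0,"rz": 0,"claw": 1},{"dx": 0.03,"dy": 0,"dz": -0.025,"rx": 0,"ry": 0,"rz": 0,"claw": 1}])

```text
time_s: 42.95
ee_pos: [0.409, 0.2409, 0.1272]
eef_rot: [3.142, 0.003, 0.225]
force: [-12.2, -3.3, 8.5]
grip_width: 0.0006
grip_force: 6.2
```

```bash
python3 lat.py; python3 -c "
from h import *
B=np.array([[.973,.23],[-.23,.973]]);o=telemetry.get_obs();print(B@(o['ee_pos'][:2]-[.4417,.2477]),o['ee_pos'][2],o['force'])"
```

```text
scene L 7 f,h [(14, 16), (41, 45), (42, 39), (43, 38), (43, 28)] theta 0.764508268279265
scene R 56 f,h [(11, -4), (17, -5), (25, -3), (36, -3), (40, -4)] theta 1.731800831200723
top L 49 f,h [(8, 15), (12, 20), (16, 24), (20, 32), (31, 40)] theta 0.5510264519447086
top R 101 f,h [(11, -1), (18, -1), (25, 0), (32, -2), (39, 0)] theta 1.592283230957312
[-0.033  0.001] 0.1274840543869255 [-6.511 -1.285  5.238]
```

Call:
step_arm(plan=[{"dx": 0.03,"dy": 0,"dz": -0.02,"rx": 0,"ry": 0,"rz": 0,"claw": 1},{"dx": 0.03,"dy": 0,"dz": -0.015,"rx": 0,"ry": 0,"rz": 0,"claw": 1},{"dx": 0.03,"dy": 0,"dz": -0.015,"rx": 0,"ry": 0,"rz": 0,"claw": 1},{"dx": 0.03,"dy": 0,"dz": -0.01,"rx": 0,"ry": 0,"rz": 0,"claw": 1},{"dx": 0.03,"dy": 0,"dz": -0.01,"rx": 0,"ry": 0,"rz": 0,"claw": 1},{"dx": 0.02,"dy": 0,"dz": -0.01,"rx": 0,"ry": 0,"rz": 0,"claw": 1},{"dx": 0,"dy": 0,"dz": 0,"rx": 0,"ry": 0,"rz": 0,"claw": 1}])

```text
time_s: 43.75
ee_pos: [0.4266, 0.2448, 0.1349]
eef_rot: [-3.142, -0.001, 0.225]
force: [-0.2, 0.2, -0.4]
grip_width: 0.0008
grip_force: 0.0
```

```bash
python3 lat.py; python3 -c "
from h import *
B=np.array([[.973,.23],[-.23,.973]]);o=telemetry.get_obs();print(B@(o['ee_pos'][:2]-[.4417,.2477]),o['ee_pos'][2],o['force'])"
```

```text
scene L 3
scene R 62 f,h [(10, -5), (19, -4), (26, -4), (35, -3), (41, -4)] theta 1.7495411381304837
top L 2
top R 102 f,h [(9, -1), (17, -1), (24, -1), (32, -2), (38, 0)] theta 1.6200048237731484
[-0.016  0.001] 0.13474570421668006 [-0.257  0.245  0.306]
```

Call:
step_arm(plan=[{"dx": 0.015,"dy": 0,"dz": 0,"rx": 0,"ry": 0,"rz": 0,"claw": 1},{"dx": 0.015,"dy": 0,"dz": 0,"rx": 0,"ry": 0,"rz": 0,"claw": 1},{"dx": 0.01,"dy": 0,"dz": 0,"rx": 0,"ry": 0,"rz": 0,"claw": 1},{"dx": 0,"dy": 0,"dz": 0,"rx": 0,"ry": 0,"rz": 0,"claw": 1}])

```text
time_s: 44.25
ee_pos: [0.4303, 0.2457, 0.1348]
eef_rot: [3.142, -0.0, 0.225]
force: [0.5, -0.4, -0.2]
grip_width: 0.0003
grip_force: 0.0
```

Call:
step_arm(plan=[{"dx": 0.012,"dy": 0,"dz": 0,"rx": 0,"ry": 0,"rz": 0,"claw": 1},{"dx": 0.012,"dy": 0,"dz": 0,"rx": 0,"ry": 0,"rz": 0,"claw": 1},{"dx": 0,"dy": 0,"dz": 0,"rx": 0,"ry": 0,"rz": 0,"claw": 1}])

```text
time_s: 44.55
ee_pos: [0.4326, 0.2463, 0.1349]
eef_rot: [-3.142, -0.0, 0.225]
force: [-0.1, 0.1, 0.3]
grip_width: -0.0
grip_force: 0.0
```

Run:
```python
from h import *
c=viewer.camera("scene"); save(c,"s11.png",(150,120,250,200),6)
```

```text
(no output)
```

View pics/s11.png

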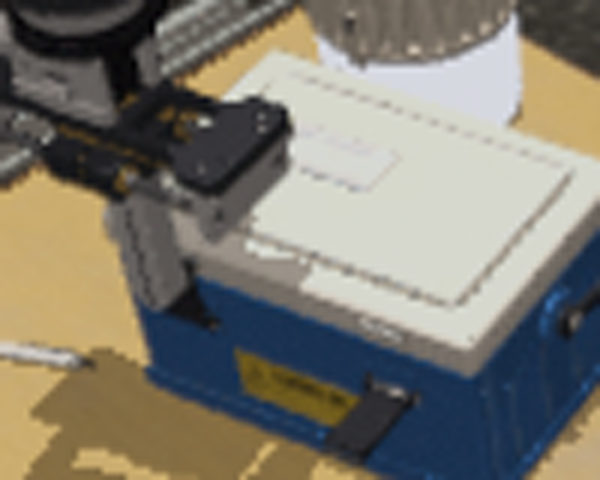

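Call:
step_arm(plan=[{"dx": 0.012,"dy": 0,"dz": 0,"rx": 0,"ry": 0,"rz": 0,"claw": 1},{"dx": 0.012,"dy": 0,"dz": 0,"rx": 0,"ry": 0,"rz": 0,"claw": 1},{"dx": 0,"dy": 0,"dz": 0,"rx": 0,"ry": 0,"rz": 0,"claw": 1}])

```text
time_s: 44.9
ee_pos: [0.4349, 0.2468, 0.1348]
eef_rot: [3.142, 0.0, 0.225]
force: [-0.6, 0.2, -0.2]
grip_width: 0.0002
grip_force: 0.2
```

Call:
step_arm(plan=[{"dx": 0.012,"dy": 0,"dz": 0,"rx": 0,"ry": 0,"rz": 0,"claw": 1},{"dx": 0,"dy": 0,"dz": 0,"rx": 0,"ry": 0,"rz": 0,"claw": 1}])

```text
time_s: 45.1
ee_pos: [0.4353, 0.2469, 0.1348]
eef_rot: [3.141, 0.002, 0.225]
force: [-8.9, -2.3, 5.1]
grip_width: 0.0003
grip_force: 4.0
```

Call:
step_arm(plan=[{"dx": 0.012,"dy": 0,"dz": 0,"rx": 0,"ry": 0,"rz": 0,"claw": 1},{"dx": 0,"dy": 0,"dz": 0,"rx": 0,"ry": 0,"rz": 0,"claw": 1}])

```text
time_s: 45.3
ee_pos: [0.4356, 0.247, 0.1348]
eef_rot: [3.141, 0.005, 0.225]
force: [-15.7, -3.7, 10.6]
grip_width: 0.0003
grip_force: 8.1
```

Call:
step_arm(plan=[{"dx": -0.05,"dy": 0,"dz": 0,"rx": 0,"ry": 0,"rz": 0,"claw": 1},{"dx": -0.2,"dy": 0,"dz": 0,"rx": 0,"ry": 0,"rz": 0,"claw": 1},{"dx": -0.3,"dy": 0,"dz": -0.2,"rx": 0,"ry": 0,"rz": 0,"claw": 1},{"dx": -0.3,"dy": 0,"dz": -0.3,"rx": 0,"ry": 0,"rz": 0,"claw": 0.4},{"dx": 0,"dy": 0.3,"dz": -0.2,"rx": 0,"ry": 0,"rz": 0,"claw": 0.4},{"dx": 0,"dy": 0.3,"dz": 0,"rx": 0,"ry": 0,"rz": 0,"claw": 0.4},{"dx": 0,"dy": 0.3,"dz": 0,"rx": 0,"ry": 0,"rz": 0,"claw": 0.4},{"dx": 0,"dy": 0.3,"dz": 0,"rx": 0,"ry": 0,"rz": 0,"claw": 0.4},{"dx": 0,"dy": 0,"dz": 0,"rx": 0,"ry": 0,"rz": 0,"claw": 0.4}])

```text
time_s: 46.2
ee_pos: [0.3816, 0.1092, 0.205]
eef_rot: [3.141, -0.001, 0.222]
force: [-0.6, 0.3, 0.3]
grip_width: 0.045
grip_force: 0.0
```

```bash
sed -i 's/<-.006)/<.012)/' lat.py; python3 lat.py; python3 lid.py; python3 -c "
from h import *
print(telemetry.get_obs()['ee_pos']); rows([.4435,.1135,.176],13.0,5)"
```

```text
scene L 9 f,h [(-12, -29), (-11, -16), (-6, 14), (-4, 35), (-4, 7)] theta -0.5061444759302194
scene R 90 f,h [(-6, -3), (4, -3), (16, -4), (29, -4), (40, -3)] theta 1.6778854854766596
top L 30 f,h [(-11, 30), (-8, 44), (-5, 25), (-3, 12), (-3, 29)] theta -0.19506912082505465
top R 145 f,h [(-4, 1), (6, -1), (17, -1), (27, -1), (37, -1)] theta 1.5878398171727934
scene 1470
-0.08 191 [0.127 0.141 0.146]
-0.04 139 [0.142 0.146 0.149]
0 183 [0.142 0.146 0.149]
0.04 289 [0.142 0.146 0.149]
0.07 203 [0.14  0.143 0.146]
top 4785
-0.08 554 [0.141 0.146 0.149]
-0.04 717 [0.145 0.149 0.152]
0 703 [0.145 0.149 0.153]
0.04 701 [0.145 0.149 0.152]
0.07 579 [0.142 0.146 0.15 ]
[0.381 0.112 0.205]
5 rows d [0.123 0.025 0.058] r [-0. -0. -0.]
```

```bash
python3 -c "
from h import *
rows([.4504,.1152,.15],13.3,5)"
```

```text
5 rows d [0.137 0.025 0.11 ] r [-0.    -0.    -0.001]
```

Call:
step_arm(plan=[{"dx": 0.137,"dy": 0.025,"dz": 0.11,"rx": 0,"ry": 0,"rz": 0,"claw": 0.4},{"dx": 0.137,"dy": 0.025,"dz": 0.11,"rx": 0,"ry": 0,"rz": 0,"claw": 0.4},{"dx": 0.137,"dy": 0.025,"dz": 0.11,"rx": 0,"ry": 0,"rz": 0,"claw": 0.4},{"dx": 0.137,"dy": 0.025,"dz": 0.11,"rx": 0,"ry": 0,"rz": 0,"claw": 0.4},{"dx": 0.137,"dy": 0.025,"dz": 0.11,"rx": 0,"ry": 0,"rz": 0,"claw": 0.4},{"dx": 0,"dy": 0,"dz": 0,"rx": 0,"ry": 0,"rz": 0,"claw": 0.4},{"dx": 0,"dy": 0,"dz": 0,"rx": 0,"ry": 0,"rz": 0,"claw": 0.4}])

```text
time_s: 47.1
ee_pos: [0.4501, 0.1151, 0.1498]
eef_rot: [-3.142, 0.001, 0.226]
force: [-0.7, 0.4, -0.4]
grip_width: 0.0557
grip_force: 0.0
```

```bash
python3 -c "
from h import *
rows([.4504,.1152,.088],13.3,1)"
```

```text
1 rows d [ 0.004 -0.001  0.618] r [-0.     0.001 -0.004]
```

Call:
step_arm(plan=[{"dx": 0,"dy": 0,"dz": 0.2,"rx": 0,"ry": 0,"rz": 0,"claw": 0.4},{"dx": 0,"dy": 0,"dz": 0.25,"rx": 0,"ry": 0,"rz": 0,"claw": 0.4},{"dx": 0,"dy": 0,"dz": 0.17,"rx": 0,"ry": 0,"rz": 0,"claw": 0.4},{"dx": 0,"dy": 0,"dz": 0,"rx": 0,"ry": 0,"rz": 0,"claw": 1},{"dx": 0,"dy": 0,"dz": 0,"rx": 0,"ry": 0,"rz": 0,"claw": 1},{"dx": 0,"dy": 0,"dz": 0,"rx": 0,"ry": 0,"rz": 0,"claw": 1},{"dx": 0,"dy": 0,"dz": 0,"rx": 0,"ry": 0,"rz": 0,"claw": 1},{"dx": 0,"dy": 0,"dz": 0,"rx": 0,"ry": 0,"rz": 0,"claw": 1},{"dx": 0,"dy": 0,"dz": 0,"rx": 0,"ry": 0,"rz": 0,"claw": 1}], grip_force=4)

```text
time_s: 48.0
ee_pos: [0.4509, 0.1147, 0.0883]
eef_rot: [-3.141, -0.001, 0.225]
force: [0.4, 3.1, 1.0]
grip_width: 0.0246
grip_force: 4.0
```

Call:
step_arm(plan=[{"dx": 0,"dy": 0,"dz": -0.032,"rx": 0,"ry": 0,"rz": 0,"claw": 1},{"dx": 0,"dy": 0,"dz": -0.032,"rx": 0,"ry": 0,"rz": 0,"claw": 1},{"dx": 0.005,"dy": 0,"dz": -0.031,"rx": 0,"ry": 0,"rz": 0,"claw": 1},{"dx": 0.008,"dy": 0,"dz": -0.03,"rx": 0,"ry": 0,"rz": 0,"claw": 1},{"dx": 0.012,"dy": 0,"dz": -0.029,"rx": 0,"ry": 0,"rz": 0,"claw": 1},{"dx": 0.015,"dy": 0,"dz": -0.028,"rx": 0,"ry": 0,"rz": 0,"claw": 1},{"dx": 0.018,"dy": 0,"dz": -0.026,"rx": 0,"ry": 0,"rz": 0,"claw": 1},{"dx": 0.021,"dy": 0,"dz": -0.024,"rx": 0,"ry": 0,"rz": 0,"claw": 1},{"dx": 0.023,"dy": 0,"dz": -0.021,"rx": 0,"ry": 0,"rz": 0,"claw": 1},{"dx": 0.026,"dy": 0,"dz": -0.019,"rx": 0,"ry": 0,"rz": 0,"claw": 1}])

```text
time_s: 49.0
ee_pos: [0.4625, 0.1174, 0.115]
eef_rot: [-3.141, 0.002, 0.225]
force: [-5.8, 4.8, -1.0]
grip_width: 0.0243
grip_force: 4.0
```

Call:
step_arm(plan=[{"dx": 0,"dy": 0,"dz": 0,"rx": 0,"ry": 0,"rz": 0,"claw": 0.3},{"dx": 0,"dy": 0,"dz": 0,"rx": 0,"ry": 0,"rz": 0,"claw": 0.3},{"dx": 0,"dy": 0,"dz": 0,"rx": 0,"ry": 0,"rz": 0,"claw": 0.3},{"dx": 0,"dy": 0,"dz": 0,"rx": 0,"ry": 0,"rz": 0,"claw": 0.3},{"dx": 0,"dy": 0,"dz": 0,"rx": 0,"ry": 0,"rz": 0,"claw": 0.3},{"dx": -0.1,"dy": 0,"dz": 0,"rx": 0,"ry": 0,"rz": 0,"claw": 0.3},{"dx": -0.2,"dy": 0,"dz": 0,"rx": 0,"ry": 0,"rz": 0,"claw": 0.3},{"dx": -0.2,"dy": 0,"dz": 0,"rx": 0,"ry": 0,"rz": 0,"claw": 1},{"dx": 0,"dy": 0,"dz": 0,"rx": 0,"ry": 0,"rz": 0,"claw": 1},{"dx": 0,"dy": 0,"dz": 0,"rx": 0,"ry": 0,"rz": 0,"claw": 1}])

```text
time_s: 50.0
ee_pos: [0.4145, 0.1062, 0.1154]
eef_rot: [3.142, -0.001, 0.225]
force: [-0.4, 1.0, 0.5]
grip_width: 0.0455
grip_force: 0.0
```

```bash
sed -i 's/R=\[.4727,.1204\]/R=[.4776,.1216]/;s/L=\[.4417,.2477\]/L=[.4466,.2488]/' lat.py; python3 lat.py;python3 -c "
from h import *
B=np.array([[.973,.23],[-.23,.973]]);o=telemetry.get_obs();print(B@(o['ee_pos'][:2]-[.4776,.1216]),o['ee_pos'][2],o['force'],o['grip_width'])"
```

```text
scene L 6 f,h [(-7, -29), (1, 22), (3, 20), (4, 18), (4, 27)] theta 0.09764555603397453
scene R 3
top L 19 f,h [(-7, -17), (-5, 46), (-3, 47), (-2, 46), (2, 35)] theta -0.07195053738080712
top R 32 f,h [(-6, -3), (-3, 2), (0, 3), (2, 3), (4, 6)] theta -0.15752409540447807
[-0.065 -0.001] 0.11523345678856707 [-0.242 -0.198  0.092] 0.03738671657818946
```

Call:
step_arm(plan=[{"dx": 0,"dy": 0,"dz": 0,"rx": 0,"ry": 0,"rz": 0,"claw": 1},{"dx": 0,"dy": 0,"dz": 0,"rx": 0,"ry": 0,"rz": 0,"claw": 1},{"dx": 0.1,"dy": 0,"dz": -0.01,"rx": 0,"ry": 0,"rz": 0,"claw": 1},{"dx": 0.1,"dy": 0,"dz": -0.02,"rx": 0,"ry": 0,"rz": 0,"claw": 1},{"dx": 0.03,"dy": 0,"dz": -0.02,"rx": 0,"ry": 0,"rz": 0,"claw": 1},{"dx": 0.03,"dy": 0,"dz": -0.02,"rx": 0,"ry": 0,"rz": 0,"claw": 1},{"dx": 0.03,"dy": 0,"dz": -0.02,"rx": 0,"ry": 0,"rz": 0,"claw": 1},{"dx": 0.03,"dy": 0,"dz": -0.02,"rx": 0,"ry": 0,"rz": 0,"claw": 1},{"dx": 0.03,"dy": 0,"dz": -0.02,"rx": 0,"ry": 0,"rz": 0,"claw": 1}])

```text
time_s: 51.0
ee_pos: [0.4482, 0.1139, 0.1283]
eef_rot: [-3.142, 0.001, 0.225]
force: [-4.0, 0.1, 3.1]
grip_width: 0.0007
grip_force: 2.1
```

```bash
cat > f.py <<'E'
from h import *
B=np.array([[.973,.23],[-.23,.973]]);o=telemetry.get_obs();print(B@(o['ee_pos'][:2]-[.4776,.1216]),o['ee_pos'][2],o['force'],o['grip_width'])
E
python3 lat.py; python3 f.py
```

```text
scene L 63 f,h [(-3, 20), (1, 25), (2, 16), (3, 13), (4, 33)] theta 0.08719192168241613
scene R 19 f,h [(-8, -2), (-6, 3), (6, 4), (38, 33), (39, 35)] theta 0.6902000041697666
top L 0
top R 0
[-0.03  -0.001] 0.12837566903857645 [-0.662 -0.666  1.426] 0.0008773965340169896
```

Call:
step_arm(plan=[{"dx": 0.03,"dy": 0,"dz": -0.015,"rx": 0,"ry": 0,"rz": 0,"claw": 1},{"dx": 0.03,"dy": 0,"dz": -0.015,"rx": 0,"ry": 0,"rz": 0,"claw": 1},{"dx": 0.03,"dy": 0,"dz": -0.015,"rx": 0,"ry": 0,"rz": 0,"claw": 1},{"dx": 0.03,"dy": 0,"dz": -0.01,"rx": 0,"ry": 0,"rz": 0,"claw": 1},{"dx": 0.02,"dy": 0,"dz": 0,"rx": 0,"ry": 0,"rz": 0,"claw": 1},{"dx": 0.015,"dy": 0,"dz": 0,"rx": 0,"ry": 0,"rz": 0,"claw": 1},{"dx": 0,"dy": 0,"dz": 0,"rx": 0,"ry": 0,"rz": 0,"claw": 1}])

```text
time_s: 51.8
ee_pos: [0.4638, 0.1174, 0.1335]
eef_rot: [3.141, -0.0, 0.225]
force: [-0.2, -0.3, 0.7]
grip_width: 0.0003
grip_force: 0.0
```

Call:
step_arm(plan=[{"dx": 0.012,"dy": 0,"dz": 0,"rx": 0,"ry": 0,"rz": 0,"claw": 1},{"dx": 0.012,"dy": 0,"dz": 0,"rx": 0,"ry": 0,"rz": 0,"claw": 1},{"dx": 0,"dy": 0,"dz": 0,"rx": 0,"ry": 0,"rz": 0,"claw": 1}])

```text
time_s: 52.1
ee_pos: [0.4661, 0.1179, 0.1335]
eef_rot: [3.142, -0.0, 0.225]
force: [0.6, 0.5, -0.1]
grip_width: 0.0006
grip_force: 0.0
```

```bash
python3 f.py
```

```text
[-0.012 -0.001] 0.1335356460006525 [ 0.65   0.535 -0.123] 0.0006042302675826119
```

Call:
step_arm(plan=[{"dx": 0.012,"dy": 0,"dz": 0,"rx": 0,"ry": 0,"rz": 0,"claw": 1},{"dx": 0,"dy": 0,"dz": 0,"rx": 0,"ry": 0,"rz": 0,"claw": 1}])

```text
time_s: 52.3
ee_pos: [0.4667, 0.1181, 0.1335]
eef_rot: [-3.142, 0.001, 0.225]
force: [-4.5, -0.0, 4.1]
grip_width: 0.0004
grip_force: 2.5
```

Call:
step_arm(plan=[{"dx": 0.012,"dy": 0,"dz": 0,"rx": 0,"ry": 0,"rz": 0,"claw": 1},{"dx": 0,"dy": 0,"dz": 0,"rx": 0,"ry": 0,"rz": 0,"claw": 1}])

```text
time_s: 52.5
ee_pos: [0.467, 0.1182, 0.1335]
eef_rot: [-3.142, 0.004, 0.225]
force: [-13.0, -2.9, 9.4]
grip_width: 0.0004
grip_force: 6.7
```

Home too. Retreat clear, then check everything.

Call:
step_arm(plan=[{"dx": -0.05,"dy": 0,"dz": 0,"rx": 0,"ry": 0,"rz": 0,"claw": 1},{"dx": -0.2,"dy": 0,"dz": 0,"rx": 0,"ry": 0,"rz": 0,"claw": 1},{"dx": -0.3,"dy": 0,"dz": -0.3,"rx": 0,"ry": 0,"rz": 0,"claw": 1},{"dx": -0.3,"dy": 0,"dz": -0.4,"rx": 0,"ry": 0,"rz": 0,"claw": 1},{"dx": 0,"dy": -0.4,"dz": -0.2,"rx": 0,"ry": 0,"rz": 0,"claw": 1},{"dx": 0,"dy": -0.4,"dz": 0,"rx": 0,"ry": 0,"rz": 0,"claw": 1},{"dx": 0,"dy": -0.4,"dz": 0,"rx": 0,"ry": 0,"rz": 0,"claw": 1},{"dx": 0,"dy": -0.4,"dz": 0,"rx": 0,"ry": 0,"rz": 0,"claw": 1},{"dx": 0,"dy": 0,"dz": 0,"rx": 0,"ry": 0,"rz": 0,"claw": 1},{"dx": 0,"dy": 0,"dz": 0,"rx": 0,"ry": 0,"rz": 0,"claw": 1}])

```text
time_s: 53.5
ee_pos: [0.3495, 0.2558, 0.2234]
eef_rot: [3.141, 0.0, 0.227]
force: [-0.1, -0.5, 0.1]
grip_width: 0.0005
grip_force: 0.0
```

```bash
python3 lat.py; python3 lid.py; python3 -c "
from h import *
c=viewer.camera('scene'); gunfit(c,cloud(c)); print(telemetry.get_obs()['time_s'])"
```

```text
scene L 83 f,h [(-9, -22), (-3, 11), (1, 29), (3, 18), (4, 21)] theta 0.03629114549454214
scene R 94 f,h [(-9, -28), (-6, -14), (1, 22), (2, 19), (3, 31)] theta 0.037014064396649685
top L 27 f,h [(-8, -34), (-4, 46), (0, 31), (2, 12), (3, 36)] theta -0.03176078091501665
top R 21 f,h [(-6, 46), (-3, 46), (-1, 47), (2, 7), (2, 39)] theta -0.034651644852253125
scene 2268
-0.08 402 [0.129 0.142 0.146]
-0.04 321 [0.142 0.146 0.149]
0 311 [0.142 0.146 0.149]
0.04 298 [0.142 0.146 0.149]
0.07 205 [0.14  0.143 0.146]
top 4773
-0.08 539 [0.142 0.146 0.15 ]
-0.04 719 [0.145 0.149 0.152]
0 708 [0.145 0.149 0.153]
0.04 704 [0.145 0.149 0.152]
0.07 578 [0.143 0.146 0.15 ]
gun [ 0.428 -0.242 37.582] 258.85024999035255 nose [ 0.457 -0.173] grasp [ 0.425 -0.197]
53.75
```

Both latches are upright and flush, the lid is shut, and the gun is lying on the desk.

```bash
python3 -c "
from station import hand_in
print(hand_in())"
```

```text
the job is handed in; nothing more can be done
None
```

The job is handed in at about 54 s of the 210 s limit; no verdict came back. Both amber jars present (the third was absent) were aimed at left to right for at least 2 s each and stood on the cold pack, the lid is shut, both latches measured up, and the thermometer is back on the desk.

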